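# Run a batch of ball knobs through the spring-gated feeder

### The job

Tip all four ball knobs out of the mug into the feeder's hopper while its gate is shut, then stand the empty mug upright on the bench and let go of it. Then pull the blue grip of the spring-closed gate out until the black pointer lines up with the red marker, so that the knobs drop into the tray below, and keep holding it there: finish while still holding the grip at the marker. Leave the jar, the tape roll and the screwdriver where they are.

Things in the scene. Friction and masses are not known exactly. Their poses are not given: they have to be found in the camera images.
- feeder: Batch feeder bolted to the bench, origin under the hopper's centre at bench height, z up. Its -x axis is the direction in which the gate pulls out. A round steel hopper between four posts (118 mm high, at x = +-79, y = +-69 mm) over a grey tray. A marker rail (top at 68 mm height, 12 mm wide) runs at y = -62 mm from x = -60 to -285 mm.
- hopper_mouth (a point): centre of the hopper's round mouth, at rim height (149 mm above the bench); inner radius there 67 mm, narrowing to a throat of 66 mm inner diameter from 99 down to 77 mm height, closed below by the gate
- tray_floor (a point): centre of the catch tray's floor under the hopper, 4 mm high; the tray is 170 (feeder's x) by 150 (y) mm with walls to 45 mm height
- gate (a joint): travel of the gate in m: 0 shut, grows as it is pulled out along the feeder's -x, stop at 0.112. A spring pulls it shut: 3.6 N at 0, plus 60 N/m (about 8 to 9 N at the marker), and it snaps back if let go. The hopper's throat is fully open from 0.071.
- gate_grip (a point): grasp point on the gate's blue upright grip: a block 16 mm (along the feeder's x) by 40 mm (y), from 68 to 124 mm height; the point is on its centre line at 105 mm. Below it a flat bar, top at 74 mm height. With the gate shut the grip's centre is 140 mm from the hopper's axis (70 mm from the hopper's rim). It moves with the gate.
- gate_pointer (a point): tip of the thin black pointer that sticks out sideways (feeder's -y) from under the grip, 71 mm high; it has the same feeder x as the grip's centre and moves with the gate
- mark (a point): centre of the red marker clip on the rail, axes as the feeder: 6 mm wide along x, a thin tab to 90 mm height; it stays put and can be passed through. The gate is at the mark when pointer and marker have the same x along the feeder: a travel of 74 to 92 mm, different from start to start.
- mug: the white mug itself, origin at the centre of its underside, z out of the mouth, handle at its +x
- mug_mid (a point): centre of the white open mug, half-way up (42.5 mm above its underside), z out of the mouth: 85 mm high, straight-sided, 64 mm outer diameter, wall 3 mm, 0.12 to 0.23 kg. Steel wire handle (8 mm thick) on its +x side, reaching 64 mm from the axis, 16 to 72 mm high. At the start it stands on the bench with the four balls inside.
- ball0_center (a point): centre of a brass-coloured steel ball knob, 20 mm diameter, 33 g; at the start on the floor of the mug. Polished (friction about 0.3), it rolls easily.
- ball1_center (a point): centre of a brass-coloured steel ball knob, 20 mm diameter, 33 g; at the start on the floor of the mug. Polished (friction about 0.3), it rolls easily.
- ball2_center (a point): centre of a brass-coloured steel ball knob, 20 mm diameter, 33 g; at the start on the floor of the mug. Polished (friction about 0.3), it rolls easily.
- ball3_center (a point): centre of a brass-coloured steel ball knob, 20 mm diameter, 33 g; at the start on the floor of the mug. Polished (friction about 0.3), it rolls easily.
- jar: grey jar with black cap, 60 mm diameter, 85 mm high, origin under its centre; to be left alone
- tape: yellow roll of tape lying flat, 96 mm diameter, 25 mm high, origin under its centre; to be left alone
- driver: green-handled screwdriver lying on the bench along its x; to be left alone
There are look-alikes about, which are no part of the job. Leave any orange or purple look-alike of the mug alone.

How it is judged (in metres and radians):
On the way, in this order (a step that is already met when the one before it is completed fails the run):
1. all four ball knobs lie in the hopper's throat on the shut gate (horizontal distance between each of ball0_center, ball1_center, ball2_center, ball3_center and hopper_mouth below 0.036 m and z of ball0_center in the frame of feeder between 0.076 and 0.112 m and z of ball1_center in the frame of feeder between 0.076 and 0.112 m and z of ball2_center in the frame of feeder between 0.076 and 0.112 m and z of ball3_center in the frame of feeder between 0.076 and 0.112 m and value of joint gate below 0.012 m), for 0.2 s.
2. the mug stands upright on the bench, let go, the gate still shut with the knobs on it (all of step 1 and angle between mug_mid's own z axis and vertical below 0.12 rad and height (world z) of mug_mid between 0.039 and 0.0455 m and contact force between the fingers and mug below 0.1 N and linear speed of mug below 0.03 m/s), for 0.2 s.
At the end, for the whole second after the job is handed in: The gripper holds the gate's grip (at least 2 N of finger contact, nothing propping it) with the pointer within 5 mm of the red marker along the pull, still; all four ball knobs lie in the catch tray; the mug stands upright (within 7 degrees) on the bench, released and at rest (angle between mug_mid's own z axis and vertical below 0.12 rad and height (world z) of mug_mid between 0.039 and 0.0455 m and contact force between the fingers and mug below 0.1 N and linear speed of mug below 0.03 m/s and x of gate_pointer in the frame of mark between -0.005 and 0.005 m and velocity of joint gate between -0.01 and 0.01 m/s and contact force between the fingers and gate above 2 N and contact force between gate and mug below 0.2 N and value of joint gate above 0.06 m and z of ball0_center in the frame of feeder between 0 and 0.05 m and z of ball1_center in the frame of feeder between 0 and 0.05 m and z of ball2_center in the frame of feeder between 0 and 0.05 m and z of ball3_center in the frame of feeder between 0 and 0.05 m and x of ball0_center in the frame of feeder between -0.083 and 0.083 m and y of ball0_center in the frame of feeder between -0.073 and 0.073 m and x of ball1_center in the frame of feeder between -0.083 and 0.083 m and y of ball1_center in the frame of feeder between -0.073 and 0.073 m and x of ball2_center in the frame of feeder between -0.083 and 0.083 m and y of ball2_center in the frame of feeder between -0.073 and 0.073 m and x of ball3_center in the frame of feeder between -0.083 and 0.083 m and y of ball3_center in the frame of feeder between -0.073 and 0.073 m); the arm keeps its last pose, push and grip.
It fails at once if the jar was disturbed (moved over 20 mm) (distance of jar from where it was at the start of the episode above 0.02 m).
It fails at once if the tape roll was disturbed (moved over 20 mm) (distance of tape from where it was at the start of the episode above 0.02 m).
It fails at once if the screwdriver was disturbed (moved over 20 mm) (distance of driver from where it was at the start of the episode above 0.02 m).
It also fails if it takes over 72 s, if anything falls off the work surface, if the arm or the gripper's body presses on something with over 40 N, if the wrist force passes 120 N, or if a joint passes its speed limit or range.

### The arm

A 6-joint arm with a two-finger parallel gripper is mounted at the origin on the work surface. World frame = base frame: x ahead of the robot, y to its left, z up, the work surface at z = 0. Lengths are in mm, angles in rad, forces in N, time in s.
With the tool pointing down it reaches from about 350 to 925 mm from the base axis. Payload 6.4 kg.
Tool frame: the origin (TCP) lies midway between the tips of the shut fingers; the grasp point (between the pads) lies 19 mm behind it (robot.tcp_to_grasp is the distance from the TCP to the grasp point, in mm); z points along the fingers, y is the direction in which the jaws open and shut (so a half turn about z gives the same grasp; the last joint's range is limited). The gripper opens to 94 mm and grips with 3 to 60 N. Pads are 16 mm wide; open, the fingers measure 119 mm over their backs; the gripper's body (75 mm by 177 mm) begins 78 mm behind the grasp point.
Start: joints at [-1.491, 0.245, 1.558, -0, 1.339, -0.174], TCP at [163.209, -629.187, 205.455] pointing down, gripper open.
Joint ranges: [-3.13, 3.13], [-1.02, 2.26], [0.13, 2.54], [-0.95, 4.09], [0.21, 2.88], [-2.74, 2.74]. Speed limits (rad/s): [2.57, 2.57, 3.14, 3.14, 3.14, 3.14].

### API

Orientations are given as a unit quaternion [w, x, y, z].
In Python, from bench import robot, camera, camera_params, look_for, mark_of gives the robot as it stands.
- The arm moves only by the tool apply_moves, never from a script. Its argument "steps" is a list that holds one entry, the list of rows, each a list of 5 numbers: the shift along the tool's x, y, z in cm, then the turn about the tool's z in rad, then the opening, from 0 (shut) to 1 (fully open). In form: [[[dx, dy, dz, turn, gripper], ...]]. A call has 1 to 12 rows; each row is the pose to reach, as a shift and turn from the pose measured when the call began, along the tool's axes at that moment; what a row does not reach only later rows make up. A row lasts 1/12 s, in which the tool goes at most 41.7 mm and 7.16 degrees, less where a joint would pass 70% of its speed; a pose out of reach is approached as far as the arm can. A call with a gripper value outside its range is refused whole. The fingers move at their own pace and stop on an object; the grip force is fixed at half the most. Time passes only in rows, so rows that repeat a pose let the fingers close. It gives the time, the measured TCP pose, the force and the opening at its end, in the units of the state.
- robot.observe(): the state, without advancing time (a new reading comes with each control period).
- camera(name): name is "side" or "top" or "wrist"; returns the picture (400x640x3 uint8, red, green, blue); there is no depth.
- camera_params(name): a dict with "intrinsics" (3x3 intrinsics, pixels), "k1" (the pictures are not rectified: a ray, as slopes to the right and down, at radius r is drawn at 1 + k1 r^2 times it, then the intrinsics apply), "R" (3x3) and "t" (3): a world point X has camera coordinates R X + t; the wrist camera has in their place "hand_eye" (4x4, takes a point from camera to tool coordinates, whose origin is the TCP and whose axes are the flange's). Camera axes: x right, y down, z forward; pixel columns grow to the right and rows downward; lengths in mm; the calibration is good to about 2 mm. A picture is of the moment at which its call begins: read the wrist's pose just before it. camera_params takes no time and is no camera call.
- robot.hand_in(): hands the job in, once; it reports no verdict.
Trained networks look in the newest picture that a camera, given by its name, has taken for a name from the list of things; names that differ only in an ending like _2 or _b are one class to them, and where a whole thing is asked for, a point or a joint stands for the part that bears it (a point fixed in the world has none). Each returns a list of dicts, best first, with "confidence" (0 to 1); they miss things now and then, are a little off and sometimes report something else, mostly with a low value. They report only what shows in the picture. A call takes as long as a camera call. They do not tell look-alikes from the thing itself.
- look_for(camera, label): "centre" ([x, y, z] in mm, in world coordinates, good to about 4 mm: the middle of the surface that is visible of it).
- mark_of(camera, label): "centre" ([x, y, z] in mm, in world coordinates, good to about 4 mm: a listed point, or the origin of a listed thing).
The state is a dict: "time_s": time; "qpos": joint angles; "dq": joint speeds; "joint_efforts": joint torques, N m; "ee_pos": TCP position; "ee_rot": TCP orientation; "force": force on the tool from outside, world axes, zero at the start; "ft_torque": the same for the moment, N m; "finger_gap": finger opening in mm.
Only numpy, scipy, OpenCV 4.12 (cv2) and the standard library are available. Lean on these libraries where they do the work, as an engineer would, in place of code of your own. Each camera call takes 0.05 s, during which the arm holds its last target.

## Working session

There is one attempt and no reset: what is moved stays moved. The work goes in short steps, Python scripts to look and compute and a tool call to move; the robot and the scene stay as the last step left them, time stands still between calls to the robot, and variables do not carry over. Pictures are saved under pics/ and viewed, and the job is handed in when it is done.

Besides the shell and the picture viewer there is one more tool, called after "Emit:" as name([rows], argument=value, ...), one row to a line, values as JSON. apply_moves: Moves the arm, as the interface text tells. Its arguments: {"type":"object","properties":{"steps":{"type":"array","items":{"type":"array","items":{"type":"array","items":{"type":"number"}}}}},"required":["steps"]}

```bash
ls; mkdir -p pics
python3 - <<'E'
from bench import robot,camera,camera_params,look_for,mark_of
import cv2
s=robot.observe();print(s)
for c in ["side","top","wrist"]:
    im=camera(c);cv2.imwrite(f"pics/a_{c}.png",im[:,:,::-1])
    print(c,camera_params(c))
for c,l in [("top","feeder"),("top","gate_grip"),("top","mug"),("top","mark"),("top","gate_pointer"),("top","hopper_mouth"),("side","mug"),("side","mark"),("side","gate_grip")]:
    print(c,l,[(round(d["confidence"],2),[round(v) for v in d["centre"]]) for d in mark_of(c,l)])
E
```

```text
pics
{'time_s': 0.0, 'qpos': array([-1.49111613e+00,  2.45837217e-01,  1.55901370e+00, -7.46243310e-06,
        1.33869756e+00, -1.74101343e-01]), 'dq': array([ 6.12969726e-06,  1.09949100e-03,  9.60747181e-04,  3.91925536e-04,
       -1.21401193e-03,  6.46329571e-04]), 'joint_efforts': array([-2.93705401e-03, -4.15842891e+01, -3.14604414e+01,  6.82734023e-02,
        3.32430261e-02, -1.38329533e-04]), 'ee_pos': array([ 163.14677293, -628.56465429,  204.33073659]), 'ee_rot': array([-9.76991660e-04,  9.91959579e-01,  1.26551322e-01,  4.25242583e-05]), 'force': array([-0.07898616, -0.40658472, -0.32998497]), 'ft_torque': array([0.04349811, 0.02361451, 0.0586322 ]), 'finger_gap': 93.9505037013718}
side {'intrinsics': array([[370.19620728,   0.        , 318.30689734],
       [  0.        , 370.19620728, 211.91291322],
       [  0.        ,   0.        ,   1.        ]]), 'k1': -0.08327356562679288, 'R': array([[ 0.99568184, -0.09006108, -0.02250966],
       [-0.06444203, -0.49602223, -0.86591522],
       [ 0.06681996,  0.86362663, -0.49968404]]), 't': array([-552.78424931,  144.73578033, 
[... 810 characters left out ...]
],
       [ 7.17033097e-04, -2.40460689e-01,  9.70658613e-01,
        -1.78932793e+02],
       [ 0.00000000e+00,  0.00000000e+00,  0.00000000e+00,
         1.00000000e+00]])}
top feeder [(0.75, [594, 205, 2]), (0.18, [579, 64, 105])]
top gate_grip [(0.84, [578, 64, 104])]
top mug [(0.91, [429, -359, 4]), (0.81, [460, -208, 1]), (0.77, [587, -209, 2]), (0.61, [448, -66, -6])]
top mark [(0.46, [632, -17, 66])]
top gate_pointer [(0.76, [628, 65, 78])]
top hopper_mouth [(0.86, [597, 207, 146]), (0.66, [468, -220, 19])]
side mug [(0.91, [458, -212, 0]), (0.64, [584, -207, 3]), (0.61, [430, -358, -2])]
side mark [(0.58, [632, -14, 69])]
side gate_grip [(0.9, [583, 66, 104]), (0.43, [627, 61, 74])]
```

View pics/a_side.png

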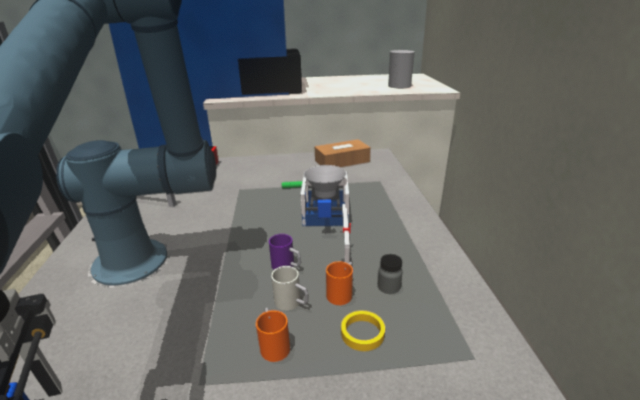

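View pics/a_top.png

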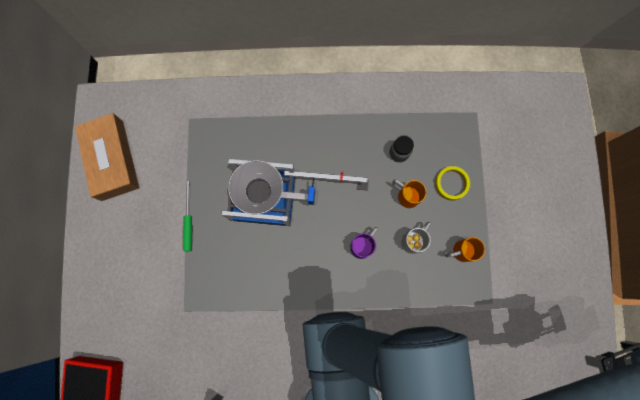

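View pics/a_wrist.png

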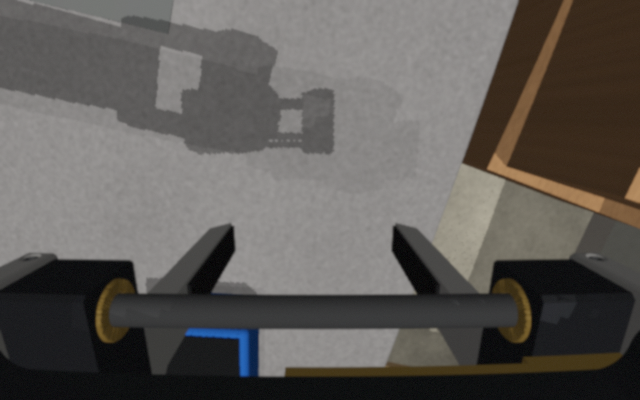

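```bash
cat > h.py <<'E'
import numpy as np,cv2
from bench import robot,camera,camera_params,look_for,mark_of
from scipy.spatial.transform import Rotation as Ro
def pose():
    s=robot.observe();q=s["ee_rot"];return s,np.array(s["ee_pos"]),Ro.from_quat([q[1],q[2],q[3],q[0]]).as_matrix()
def psi(R): return np.arctan2(R[1,0],R[0,0])
def cam(name):
    p=camera_params(name)
    if name=="wrist":
        s,t,R=pose();H=np.array(p["hand_eye"]);Rc=R@H[:3,:3];o=R@H[:3,3]+t
        return p,Rc.T,-Rc.T@o
    return p,np.array(p["R"]),np.array(p["t"])
def proj(name,X):
    p,R,t=cam(name);c=R@np.array(X,float)+t;a=c[:2]/c[2];a=a*(1+p["k1"]*(a@a));K=p["intrinsics"]
    return np.array([K[0,0]*a[0]+K[0,2],K[1,1]*a[1]+K[1,2]])
def ray(name,uv,z):
    p,R,t=cam(name);K=p["intrinsics"];d=np.array([(uv[0]-K[0,2])/K[0,0],(uv[1]-K[1,2])/K[1,1]]);a=d.copy()
    for _ in range(20): a=d/(1+p["k1"]*(a@a))
    o=-R.T@t;v=R.T@np.array([a[0],a[1],1]);return o+v*(z-o[2])/v[2]
def to(X,ps=None):
    s,t,R=pose();d=R.T@(np.array(X,float)-t)/10
    turn=0 if ps is None else -((ps-psi(R)+np.pi)%(2*np.pi)-np.pi)
    print("psi",round(psi(R),3),"move cm",d.round(2),"turn",round(turn,3))
def save(name,fn,crop=None,sc=1):
    im=camera(name)[:,:,::-1]
    if crop: x0,y0,x1,y1=crop;im=im[y0:y1,x0:x1]
    cv2.imwrite("pics/"+fn,cv2.resize(im,None,fx=sc,fy=sc,interpolation=cv2.INTER_CUBIC))
def mk(c,l): print(c,l,[(round(d["confidence"],2),[round(v,1) for v in d["centre"]]) for d in mark_of(c,l)][:4])
E
python3 - <<'E'
from h import *
im=cv2.imread("pics/a_top.png")
cv2.imwrite("pics/b1.png",cv2.resize(im[200:280,330:490],None,fx=5,fy=5,interpolation=cv2.INTER_CUBIC))
cv2.imwrite("pics/b2.png",cv2.resize(im[140:240,210:380],None,fx=4.5,fy=4.5,interpolation=cv2.INTER_CUBIC))
for c in ["top","side"]:
  for l in ["mug_mid","feeder","mark","gate_grip","gate_pointer","hopper_mouth","tray_floor"]: mk(c,l)
E
```

```text
top mug_mid [(0.74, [446.6, -66.1, 44.6]), (0.72, [583.5, -202.3, 36.3]), (0.6, [461.9, -210.9, 41.3]), (0.6, [429.6, -358.1, 38.9])]
top feeder [(0.75, [594.3, 204.9, 1.5]), (0.18, [579.2, 64.1, 105.3])]
top mark [(0.46, [632.4, -16.6, 66.1])]
top gate_grip [(0.84, [577.9, 63.5, 103.6])]
top gate_pointer [(0.76, [628.4, 64.6, 78.3])]
top hopper_mouth [(0.86, [596.6, 207.2, 145.8]), (0.66, [467.5, -220.0, 18.8])]
top tray_floor [(0.56, [595.5, 206.3, 4.5])]
side mug_mid [(0.95, [584.1, -212.1, 43.6]), (0.87, [460.3, -211.8, 44.0]), (0.78, [431.2, -357.1, 43.8]), (0.57, [447.6, -66.1, 41.3])]
side feeder []
side mark [(0.58, [632.5, -13.6, 68.7])]
side gate_grip [(0.9, [583.1, 65.7, 104.1]), (0.43, [626.6, 61.0, 73.8])]
side gate_pointer [(0.55, [626.3, 60.8, 71.9])]
side hopper_mouth [(0.85, [596.5, 207.5, 145.2])]
side tray_floor [(0.76, [597.1, 207.7, 0.7])]
```

View pics/b1.png

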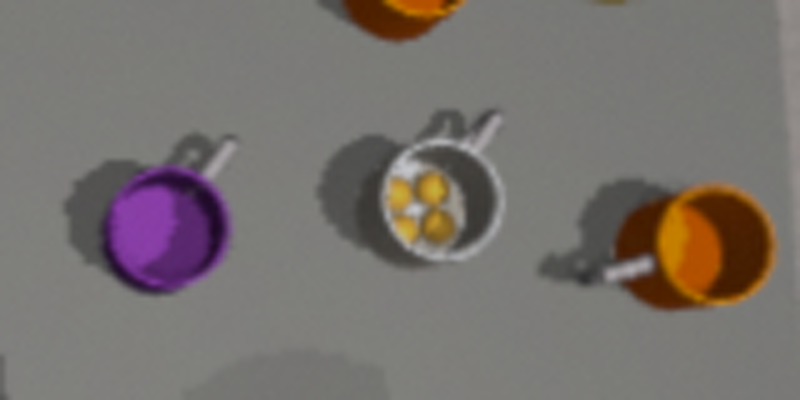

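View pics/b2.png

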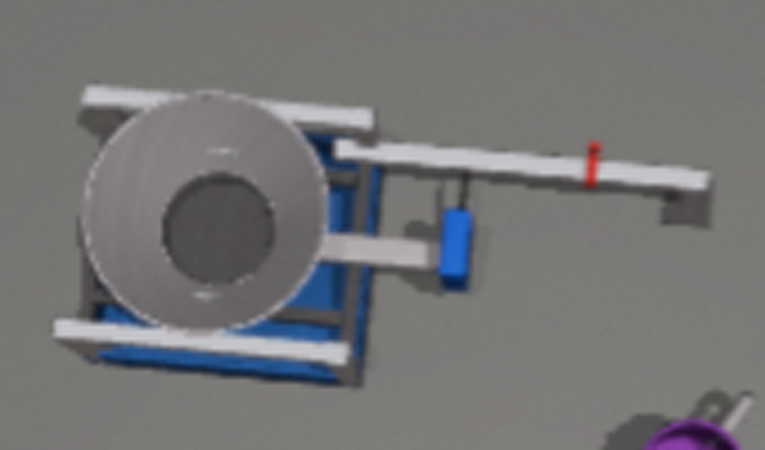

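Run:
```python
from h import *
c=ray("top",(330+441/5,200+200/5),85);hd=ray("top",(330+497/5,200+115/5),70)
print(c,hd,np.degrees(np.arctan2(*(hd-c)[[1,0]])))
# feeder yaw from bars
def P(u,v,z): return ray("top",(210+u/4.5,140+v/4.5),z)
for a,b,z in [((85,96),(372,118),118),((55,328),(350,353),118),((335,150),(708,181),68)]:
    A,B=P(*a,z),P(*b,z);print(A,B,np.degrees(np.arctan2(*(A-B)[[1,0]])))
print("mark",P(593,162,80),P(592,185,68)); print("rimc",P(206,212,149)); print('grip',P(457,225,124))
print('pointer',P(464,190,71))
to([460.5,-211,240],np.radians(125))
```

```text
[ 455.61050385 -211.13435739   85.        ] [ 501.3103721  -247.19643261   70.        ] -38.27720992045149
[671.76871386 280.22220156 118.        ] [653.78790934 112.42846182 118.        ] 83.88351612978104
[535.24975324 295.9502746  118.        ] [516.82541789 126.7774415  118.        ] 83.78450757555389
[647.25442496 138.20118344  68.        ] [622.42724165 -85.92264492  68.        ] 83.6788656362804
mark [633.07836733 -16.54666542  80.        ] [621.68414008 -16.06337758  68.        ]
rimc [594.23571556 204.3299683  149.        ]
grip [588.13729842  64.33840632 124.        ]
pointer [619.90691073  60.82593503  71.        ]
psi 0.254 move cm [ 39.28 -33.01  -3.45] turn -1.928
```

Run:
```python
from h import *
to([458.5,-211,240],2.478)
```

```text
psi 0.254 move cm [ 39.08 -33.06  -3.45] turn -2.224
```

Emit:
apply_moves([
  [[3,-2.5,-1,-0.11,1],[6,-5,-2,-0.22,1],[9,-7.5,-3,-0.33,1],[12,-10,-3.5,-0.44,1],[15,-12.5,-3.5,-0.55,1],[18,-15,-3.5,-0.66,1],[21,-17.5,-3.5,-0.77,1],[24,-20,-3.5,-0.88,1],[27,-22.5,-3.5,-0.99,1],[30,-25,-3.5,-1.1,1],[33,-27.5,-3.5,-1.21,1],[36,-30,-3.5,-1.32,1]],
])

```text
time_s: 2.3
ee_pos: [437.2, -246.7, 240.8]
ee_rot: [0.0, 0.704, 0.71, 0.0]
force: [0.2, 0.1, 1.3]
finger_gap: 94.0
```

Run:
```python
from h import *
to([458.5,-211,240],2.478)
```

```text
psi 1.579 move cm [3.55 2.16 0.08] turn -0.899
```

Emit:
apply_moves([
  [[0.5,0.3,0,-0.11,1],[1,0.6,0,-0.22,1],[1.5,0.9,0,-0.33,1],[2,1.2,0,-0.44,1],[2.5,1.5,0,-0.55,1],[3,1.8,0,-0.66,1],[3.3,2,0,-0.77,1],[3.55,2.16,0,-0.88,1],[3.55,2.16,0,-0.9,1],[3.55,2.16,0,-0.9,1]],
])

```text
time_s: 3.13
ee_pos: [458.5, -211.0, 240.9]
ee_rot: [0.0, 0.326, 0.945, -0.0]
force: [-0.3, 0.6, 0.7]
finger_gap: 94.0
```

Run:
```python
from h import *
save("wrist","c_w.png")
mk("wrist","mug_mid");mk("wrist","mug")
print(proj("wrist",[458.5,-211,85]))
to([458.5,-211,41],2.478)
```

```text
wrist mug_mid [(0.94, [443.4, -70.2, 40.9]), (0.87, [457.4, -212.4, 44.0]), (0.79, [589.4, -209.1, 41.6]), (0.71, [432.7, -356.4, 46.0])]
wrist mug [(0.95, [584.2, -206.2, -3.6]), (0.92, [454.5, -213.5, -2.2]), (0.9, [428.0, -355.7, 0.6]), (0.71, [626.1, -330.9, -1.9])]
[313.7597648  185.10801688]
psi 2.477 move cm [ 0.02  0.02 19.99] turn -0.001
```

View pics/c_w.png

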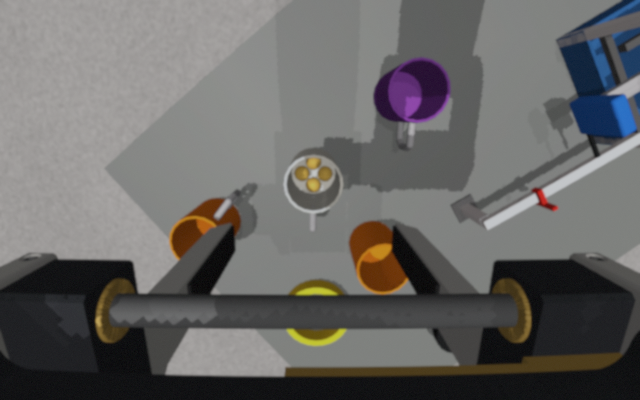

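Emit:
apply_moves([
  [[0,0,2,0,0.85],[0,0,5,0,0.85],[0,0,8,0,0.85],[0,0,11,0,0.85],[0,0,14,0,0.85],[0,0,16,0,0.85],[0,0,18,0,0.85],[0,0,19.2,0,0.85],[0,0,20,0,0.85],[0,0,20,0,0.85]],
])

```text
time_s: 4.12
ee_pos: [457.7, -210.9, 39.5]
ee_rot: [-0.001, 0.326, 0.945, 0.0]
force: [0.1, 0.5, -0.1]
finger_gap: 79.8
```

Emit:
apply_moves([
  [[0,0,0,0,0.5],[0,0,0,0,0.5],[0,0,0,0,0.5],[0,0,0,0,0.5],[0,0,0,0,0.5],[0,0,0,0,0.5]],
])

```text
time_s: 4.62
ee_pos: [458.6, -211.4, 40.7]
ee_rot: [0.0, 0.327, 0.945, -0.0]
force: [-0.7, 0.5, 5.8]
finger_gap: 64.8
```

Emit:
apply_moves([
  [[0,0,0,0,0.3],[0,0,0,0,0.3],[0,0,-1,0,0.3],[0,0,-3,0,0.3],[0,0,-5,0,0.3],[0,0,-7.5,0,0.3],[0,0,-10,0,0.3],[0,0,-12.5,0,0.3],[0,0,-14.5,0,0.3],[0,0,-15.5,0,0.3],[0,0,-16,0,0.3],[0,0,-16,0,0.3]],
])

```text
time_s: 5.62
ee_pos: [458.5, -211.4, 201.0]
ee_rot: [0.001, 0.327, 0.945, -0.0]
force: [-0.7, 0.0, -4.0]
finger_gap: 64.9
```

Run:
```python
from h import *
save("side","d_s.png",(160,140,480,380),2.4)
to([471.7,220,201],-0.108)
print(robot.observe()["qpos"])
```

```text
psi 2.476 move cm [25.53 34.75 -0.1 ] turn 2.584
[-6.56859309e-01 -9.62491394e-02  1.92946414e+00 -2.53324192e-05
  1.30920011e+00 -1.56237568e+00]
```

View pics/d_s.png

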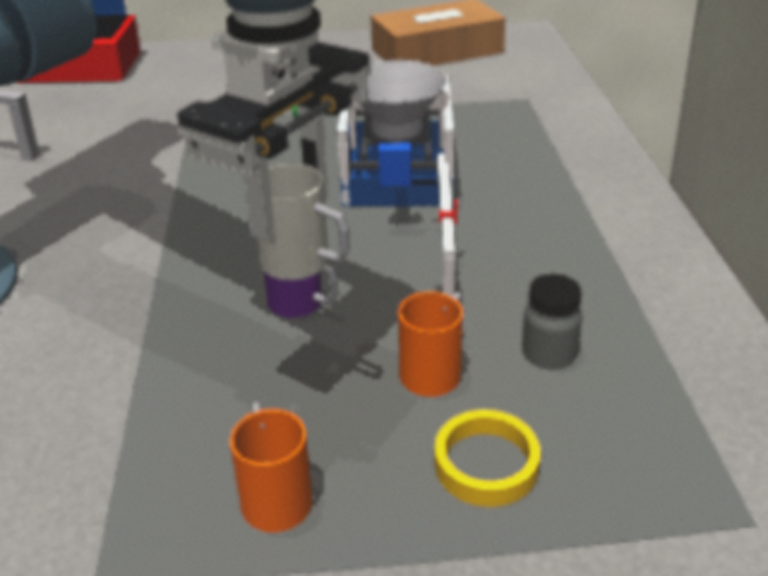

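Emit:
apply_moves([
  [[0.5,0.7,0,0.05,0.3],[1.5,2,0,0.15,0.3],[2.8,3.8,0,0.26,0.3],[4.1,5.6,0,0.37,0.3],[5.4,7.4,0,0.48,0.3],[6.7,9.2,0,0.59,0.3],[8,11,0,0.7,0.3],[9.3,12.7,0,0.81,0.3],[10.6,14.4,0,0.92,0.3],[11.9,16.2,0,1.03,0.3],[13.1,17.9,0,1.14,0.3],[14.2,19.3,0,1.25,0.3]],
])

```text
time_s: 6.67
ee_pos: [464.1, 30.0, 197.8]
ee_rot: [-0.002, 0.819, 0.573, -0.001]
force: [0.4, -0.0, -2.6]
finger_gap: 64.8
```

Run:
```python
from h import *
to([471.7,220,201],-0.108)
```

```text
psi 1.221 move cm [18.11 -5.79 -0.3 ] turn 1.329
```

Emit:
apply_moves([
  [[1,-0.3,0,0.1,0.3],[2.6,-0.8,0,0.22,0.3],[4.2,-1.3,0,0.34,0.3],[5.9,-1.9,0,0.46,0.3],[7.6,-2.4,0,0.58,0.3],[9.3,-3,0,0.7,0.3],[11,-3.5,0,0.82,0.3],[12.7,-4.1,0,0.94,0.3],[14.4,-4.6,-0.1,1.06,0.3],[16,-5.1,-0.2,1.17,0.3],[17.3,-5.5,-0.3,1.27,0.3],[18.1,-5.8,-0.3,1.33,0.3]],
])

```text
time_s: 7.67
ee_pos: [470.4, 220.9, 198.8]
ee_rot: [-0.0, 0.998, -0.056, -0.004]
force: [-0.4, 0.4, -3.0]
finger_gap: 64.7
```

Run:
```python
from h import *
print(robot.observe()["ee_pos"],robot.observe()["force"])
save("side","e_s.png",(160,100,480,340),2.4)
save("top","e_t.png",(190,120,390,270),3.9)
to([471.7,220,201],-0.108)
to([471.7+25*.994,220-25*.108,164],-0.108)
```

```text
[470.40049995 220.93022917 198.79174751] [-0.39924775  0.36716198 -3.01718884]
psi -0.107 move cm [ 0.14  0.05 -0.22] turn 0.001
psi -0.107 move cm [2.67 0.05 3.46] turn 0.001
```

View pics/e_s.png

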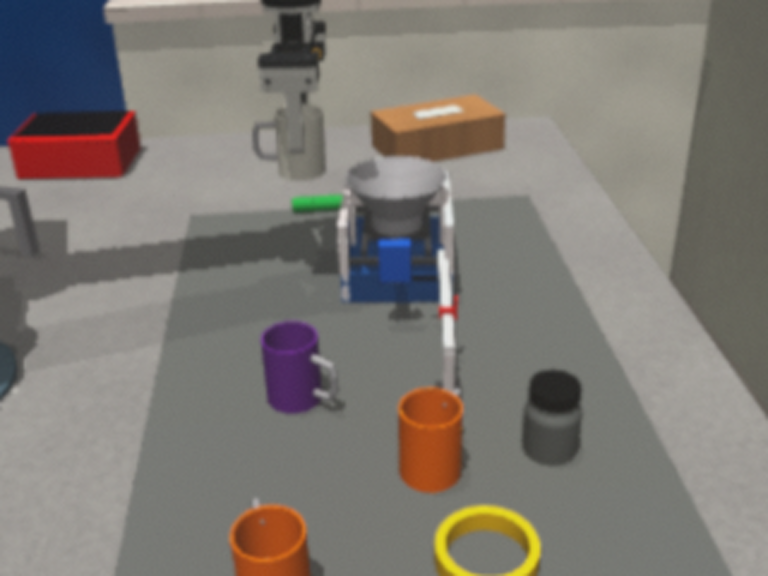

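View pics/e_t.png

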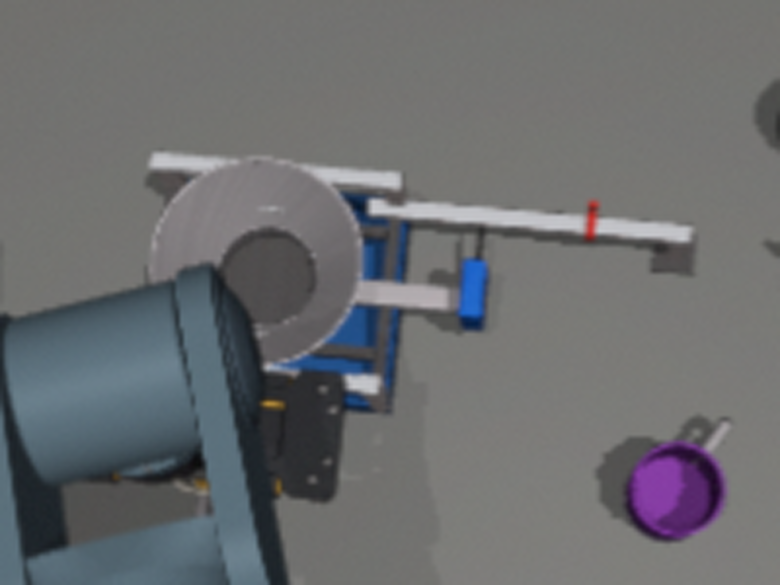

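Emit:
apply_moves([
  [[0,0,1.2,0,0.3],[0,0,2.4,0,0.3],[0,0,3.4,0,0.3],[0.8,0,3.4,0,0.3],[1.6,0,3.4,0,0.3],[2.4,0,3.4,0,0.3],[3,0,3.4,0,0.3],[3.5,0,3.4,0,0.3],[4,0,3.4,0,0.3],[4.5,0,3.4,0,0.3],[4.5,0,3.4,0,0.3]],
])

```text
time_s: 8.68
ee_pos: [513.8, 216.4, 165.4]
ee_rot: [-0.001, 0.999, -0.053, -0.007]
force: [-8.0, 2.4, 1.7]
finger_gap: 64.5
```

Run:
```python
from h import *
save("side","f_s.png",(220,100,420,250),3.9)
print(robot.observe()["force"],pose()[2][:,2])
```

```text
[-9.3162992   1.92611424  3.04625973] [-0.01328785  0.00183128 -0.99991004]
```

View pics/f_s.png

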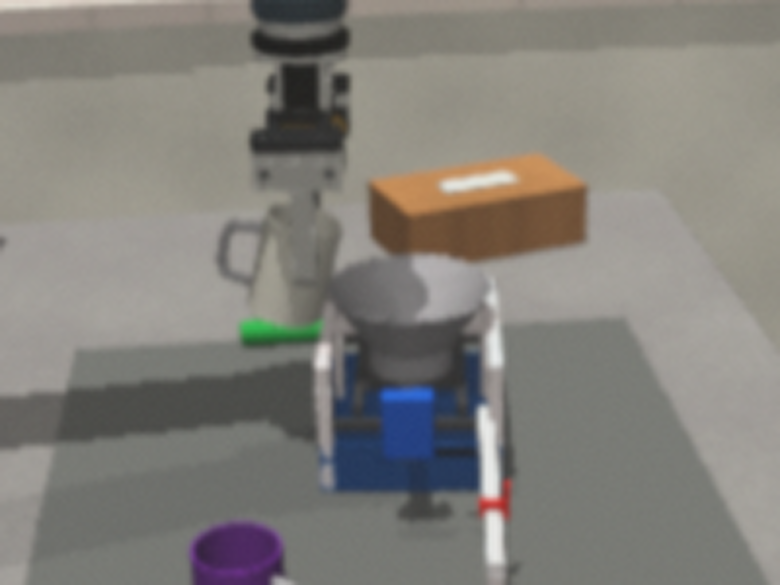

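Emit:
apply_moves([
  [[0.6,0,0,0,0.3],[1.2,0,0,0,0.3],[1.8,0,0,0,0.3],[2.4,0,0,0,0.3],[3,0,0,0,0.3],[3.5,0,0,0,0.3],[4,0,0,0,0.3],[4,0,0,0,0.3]],
])

```text
time_s: 9.4
ee_pos: [554.3, 211.9, 164.3]
ee_rot: [-0.0, 0.999, -0.053, -0.007]
force: [-2.6, 2.2, -0.2]
finger_gap: 63.6
```

Run:
```python
from h import *
save("side","g_s.png",(220,100,420,250),3.9)
print(robot.observe()["force"],pose()[2][:,2])
```

```text
[-1.96389066  1.73409828 -0.3525217 ] [-0.01353309  0.00160732 -0.99990713]
```

View pics/g_s.png

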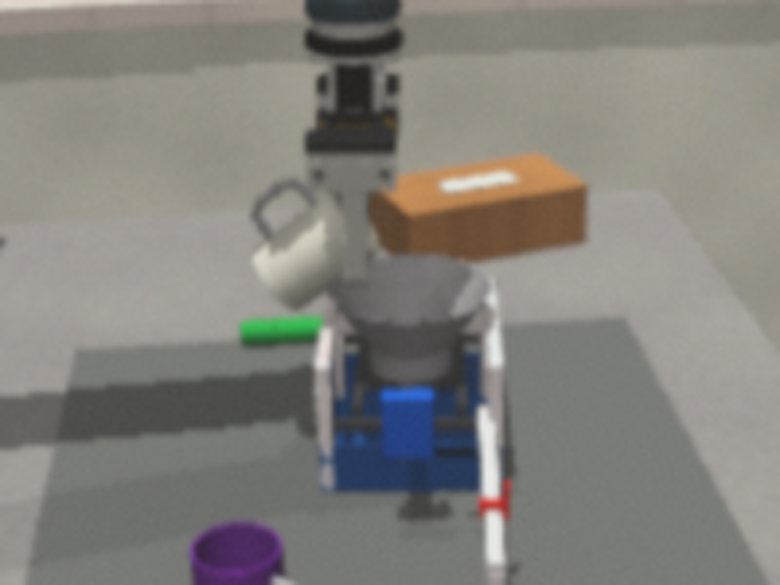

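Emit:
apply_moves([
  [[0.6,0,0,0,0.3],[1.2,0,0,0,0.3],[1.8,0,0,0,0.3],[2.3,0,0,0,0.3],[2.6,0,0.4,0,0.3],[2.6,0,0.9,0,0.3],[2.6,0,1.4,0,0.3],[2.6,0,1.9,0,0.3],[2.6,0,2.3,0,0.3],[2.6,0,2.3,0,0.3]],
])

```text
time_s: 10.28
ee_pos: [579.7, 209.2, 140.7]
ee_rot: [-0.001, 0.999, -0.053, -0.006]
force: [1.3, -0.2, 3.8]
finger_gap: 63.7
```

Run:
```python
from h import *
save("side","i_s.png",(220,100,420,250),3.9)
print(robot.observe()["force"],pose()[2][:,2])
```

```text
[ 0.87976548 -0.43152379  3.53722039] [-0.01338149  0.00176667 -0.9999089 ]
```

View pics/i_s.png

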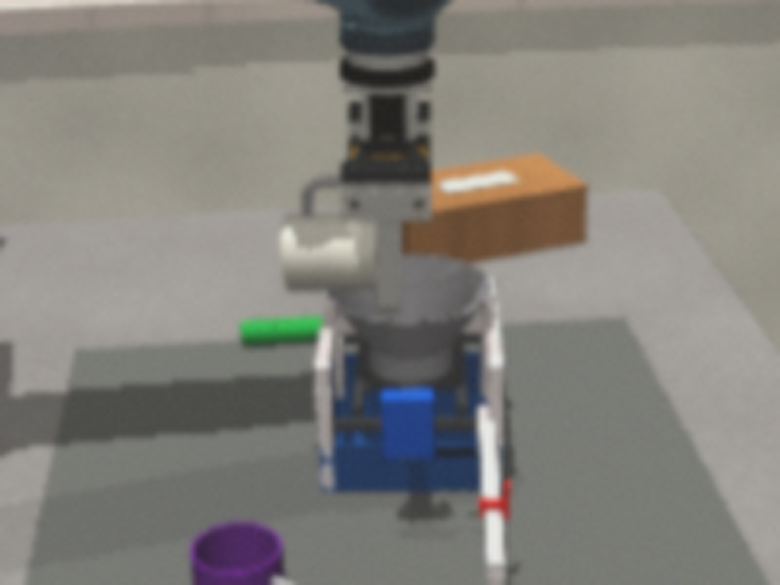

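Emit:
apply_moves([
  [[0.4,0,0.3,0,0.3],[0.7,0,0.6,0,0.3],[0.8,0,0.9,0,0.3],[0.8,0,1.2,0,0.3],[0.8,0,1.4,0,0.3],[0.8,0,1.4,0,0.3]],
])

```text
time_s: 10.83
ee_pos: [587.9, 208.6, 130.0]
ee_rot: [-0.001, 0.999, -0.053, -0.007]
force: [-5.0, -0.7, 16.5]
finger_gap: 63.4
```

Run:
```python
from h import *
save("side","j_s.png",(220,100,420,250),3.9)
save("wrist","j_w.png")
save("top","j_t.png",(190,120,390,270),3.9)
print(robot.observe()["force"],pose()[2][:,2])
```

```text
[-3.57690819 -0.59597942 15.86180847] [-0.01277095  0.00208437 -0.99991628]
```

View pics/j_s.png

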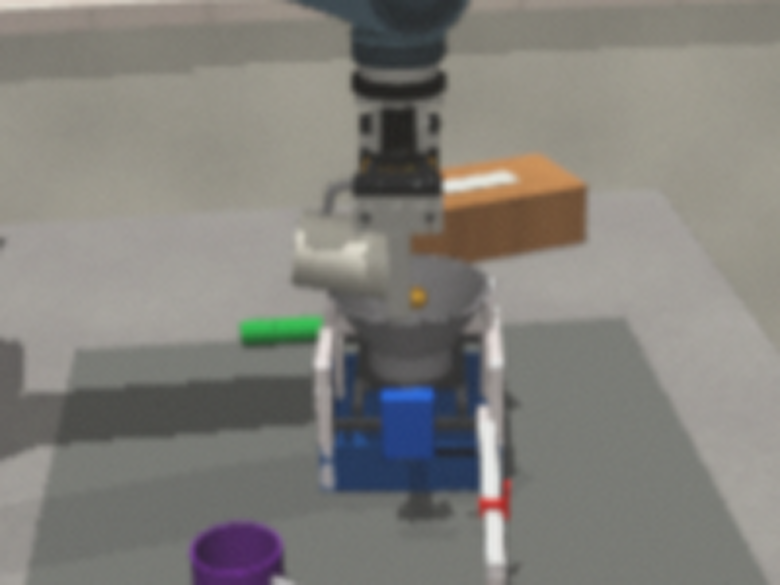

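View pics/j_w.png

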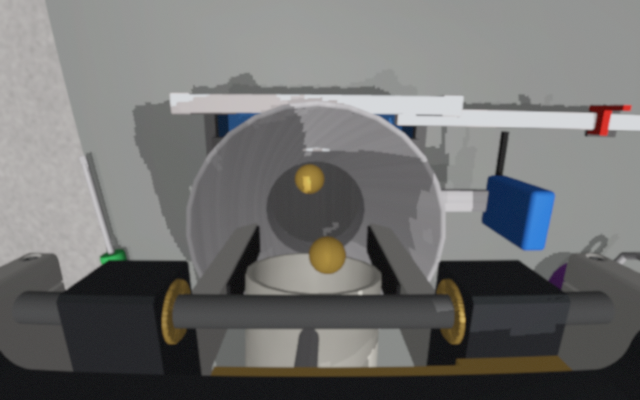

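View pics/j_t.png

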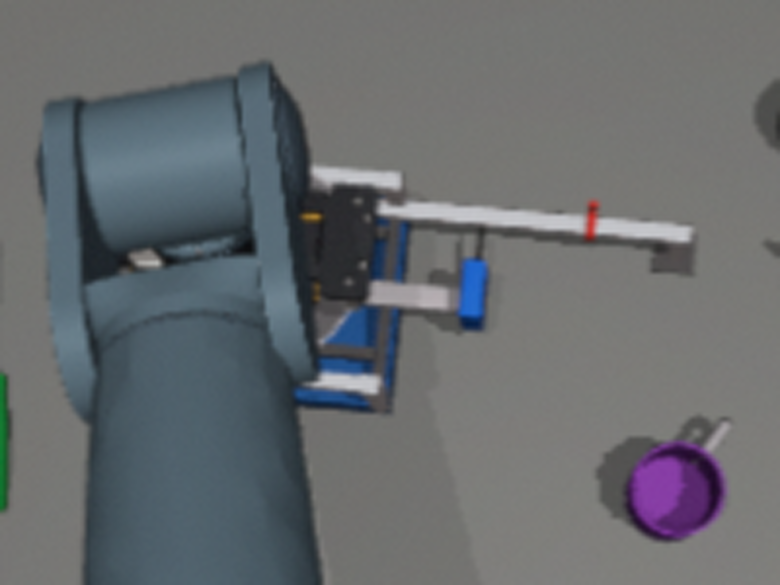

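Emit:
apply_moves([
  [[0,0,-0.1,0,0.3],[0,0,-0.1,0,0.3],[0,0,-0.1,0,0.3],[0,0,-0.1,0,0.3],[0,0,-0.1,0,0.3],[0,0,-0.1,0,0.3]],
])

```text
time_s: 11.48
ee_pos: [588.4, 208.7, 131.6]
ee_rot: [-0.001, 0.999, -0.053, -0.006]
force: [-1.5, 1.1, 7.8]
finger_gap: 63.8
```

Run:
```python
from h import *
save("side","k_s.png",(220,100,420,250),3.9)
save("wrist","k_w.png")
print(robot.observe()["force"],pose()[2][:,2])
```

```text
[-0.66810674 -0.14459604  7.03412026] [-0.01240431  0.00225517 -0.99992052]
```

View pics/k_s.png

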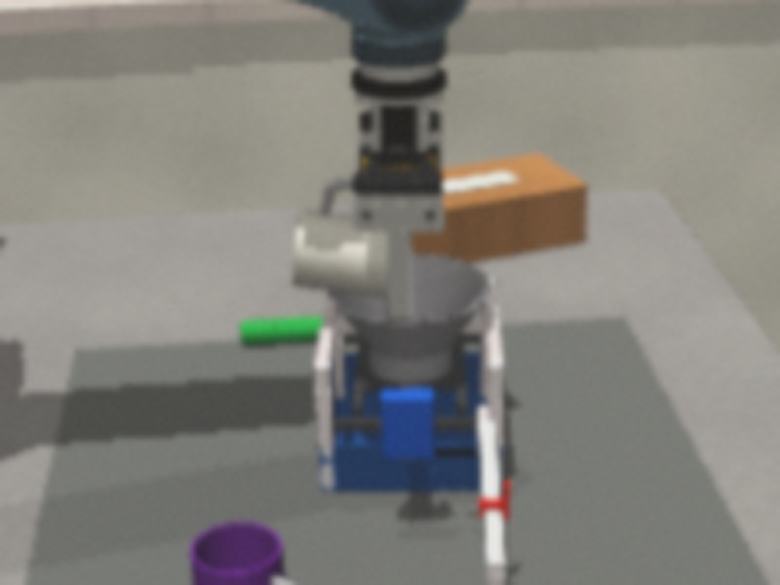

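View pics/k_w.png

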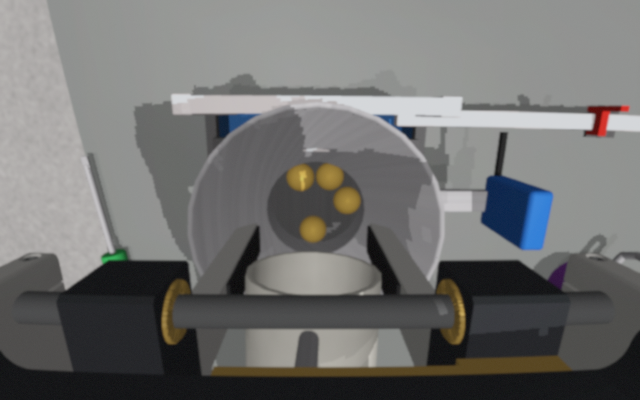

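Run:
```python
from h import *
for uv,z in [((314,253),118),((314,253),122),((314,284),150),((314,287),182)]: print(uv,z,ray("wrist",uv,z))
for x in (570,580,590,600,610): print(x,proj("wrist",[x,208,118]),proj("wrist",[x,208,182]))
im=cv2.imread("pics/k_w.png");cv2.imwrite("pics/k_w2.png",cv2.resize(im[200:340,200:430],None,fx=3.4,fy=3.4,interpolation=cv2.INTER_CUBIC))
im=cv2.imread("pics/k_s.png");cv2.imwrite("pics/k_s2.png",cv2.resize(im[150:360,260:500],None,fx=2.5,fy=2.5,interpolation=cv2.INTER_CUBIC))
```

```text
(314, 253) 118 [571.85696568 209.495491   118.        ]
(314, 253) 122 [573.67715762 209.30730401 122.        ]
(314, 284) 150 [567.73319966 209.9744292  150.        ]
(314, 287) 182 [584.54568479 208.22985504 182.        ]
570 [316.58328394 255.38529565] [317.8373169  314.90719741]
580 [314.97465926 241.18198905] [315.57097146 295.86493638]
590 [313.32396889 226.60220921] [313.21479455 276.0399754 ]
600 [311.63052787 211.63953648] [310.76609005 255.40676693]
610 [309.8937138  196.28807542] [308.22233425 233.94090754]
```

View pics/k_w2.png

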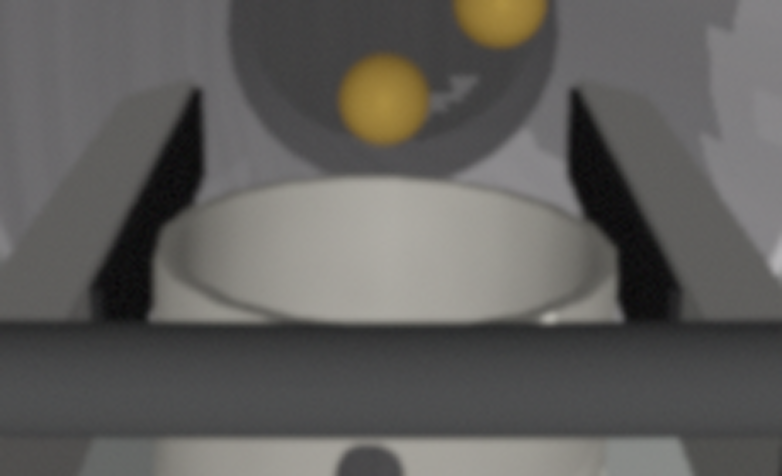

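View pics/k_s2.png

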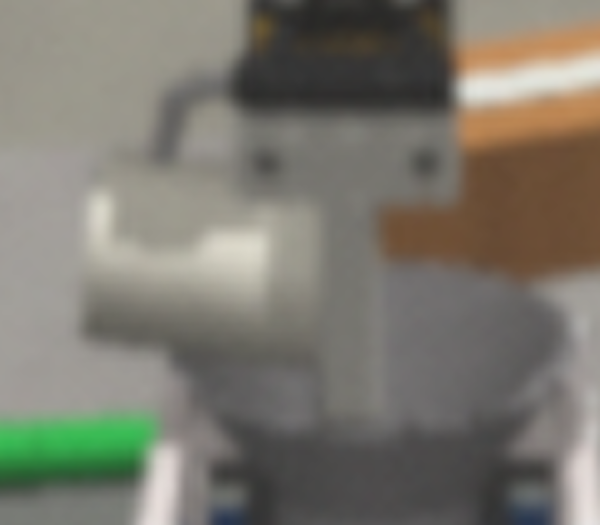

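Run:
```python
from h import *
s,t,R=pose()
def pz(p): 
    u=proj("wrist",t+R@np.array(p,float)); return ((u-[200,200])*3.4).round()
for z in (0,-10,-19,-30,-38): print(z,"front",pz([8,-32,z]),pz([8,32,z]),"mid",pz([0,-32,z]),"rear",pz([-8,-32,z]),pz([-8,32,z]))
# fit lip circle: mug axis tilt
from scipy.optimize import least_squares
obs=np.array([[157,240],[615,240],[385,177],[385,322],[240,195],[540,197]])  # lip outline outer
def lip(p,ang):
    xc,zc,th,yc=p; a=np.array([np.sin(th),0,np.cos(th)]) # mouth axis in tool frame: fwd=x, up=-z
    u=np.array([np.cos(th),0,-np.sin(th)])
    return np.array([xc,yc,-zc])+0  , u
def pts(p,angs):
    xc,zc,th,yc=p
    out=[]
    for a in angs:
        f=xc+32*np.cos(a)*np.cos(th); up=zc-32*np.cos(a)*np.sin(th); lat=yc+32*np.sin(a)
        out.append(pz2([f,lat,-up]))
    return np.array(out)
P,Rc,tc=cam("wrist");K=P["intrinsics"]
def pz2(q):
    c=Rc@(t+R@np.array(q))+tc;a=c[:2]/c[2];a=a*(1+P["k1"]*(a@a));return (np.array([K[0,0]*a[0]+K[0,2],K[1,1]*a[1]+K[1,2]])-200)*3.4
A=np.linspace(0,2*np.pi,240)
def res(p):
    q=pts(p,A);return [ (np.sqrt(((q-o)**2).sum(1))).min() for o in obs]
for th0 in (1.4,1.7,2.0):
    r=least_squares(res,[-5,25,th0,0]);print(r.x.round(2),np.degrees(r.x[2]).round(),r.cost.round(2))
```

```text
0 front [198.  82.] [567.  82.] mid [200. 126.] rear [202. 168.] [563. 168.]
-10 front [188. 102.] [576. 102.] mid [190. 147.] rear [192. 192.] [572. 192.]
-19 front [177. 121.] [586. 121.] mid [180. 169.] rear [182. 215.] [581. 215.]
-30 front [164. 148.] [599. 148.] mid [166. 198.] rear [169. 247.] [594. 247.]
-38 front [152. 170.] [610. 170.] mid [156. 222.] rear [159. 273.] [604. 273.]
[-1.54 38.94  1.74  0.71] 99.0 7.58
[-1.82 38.11  1.73  0.71] 99.0 7.19
[-2.19 37.38  1.73  0.72] 99.0 7.7
```

Emit:
apply_moves([
  [[0,0,-0.3,0,0.3],[0,0,-0.8,0,0.3],[0,0,-1.3,0,0.3],[0,0,-1.8,0,0.3],[0,0,-2.4,0,0.3],[0,0,-3,0,0.3],[0,0,-3,0,0.3]],
])

```text
time_s: 12.17
ee_pos: [589.7, 208.7, 163.3]
ee_rot: [-0.001, 0.999, -0.053, -0.005]
force: [0.3, -0.7, 0.2]
finger_gap: 63.3
```

Run:
```python
from h import *
save("side","l_s.png",(220,100,420,250),3.9)
save("wrist","l_w.png")
print(robot.observe()["force"],pose()[2][:,2])
```

```text
[-0.04838859 -0.19773742 -2.47081579] [-0.01155848  0.00237417 -0.99993038]
```

View pics/l_s.png

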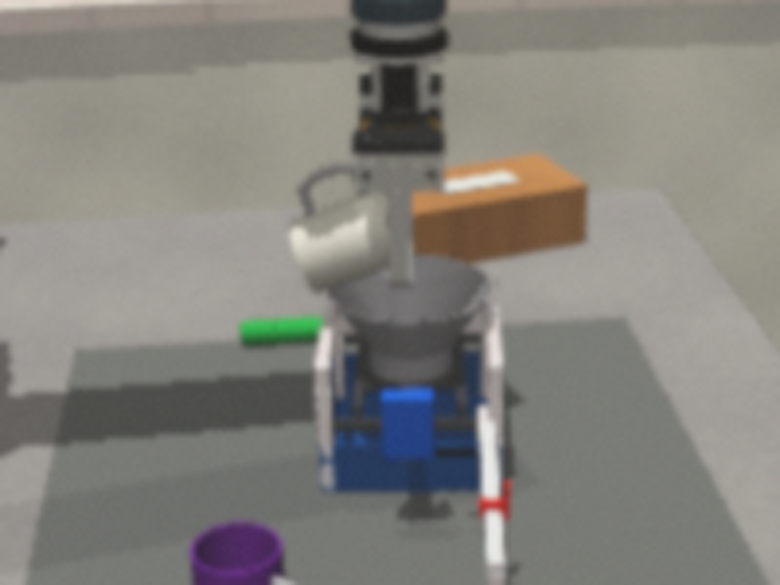

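View pics/l_w.png

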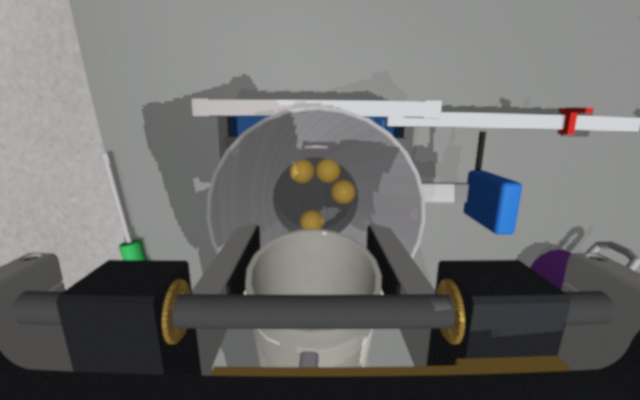

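Emit:
apply_moves([
  [[0,0,-0.6,0,0.3],[0,0,-1.2,0,0.3],[0,0,-1.8,0,0.3],[0,0,-2.4,0,0.3],[0,0,-3,0,0.3],[0,0,-3.6,0,0.3],[0,0,-4,0,0.3],[0,0,-4,0,0.3]],
])

```text
time_s: 12.93
ee_pos: [590.2, 208.7, 203.6]
ee_rot: [-0.001, 0.999, -0.053, -0.005]
force: [-0.8, 0.2, -3.2]
finger_gap: 63.6
```

Run:
```python
from h import *
save("side","m_s.png",(220,100,420,250),3.9)
save("wrist","m_w.png")
print(robot.observe()["force"],pose()[2][:,2])
```

```text
[-0.72748336  0.50461105 -2.54280129] [-0.0113916   0.00242856 -0.99993216]
```

View pics/m_s.png

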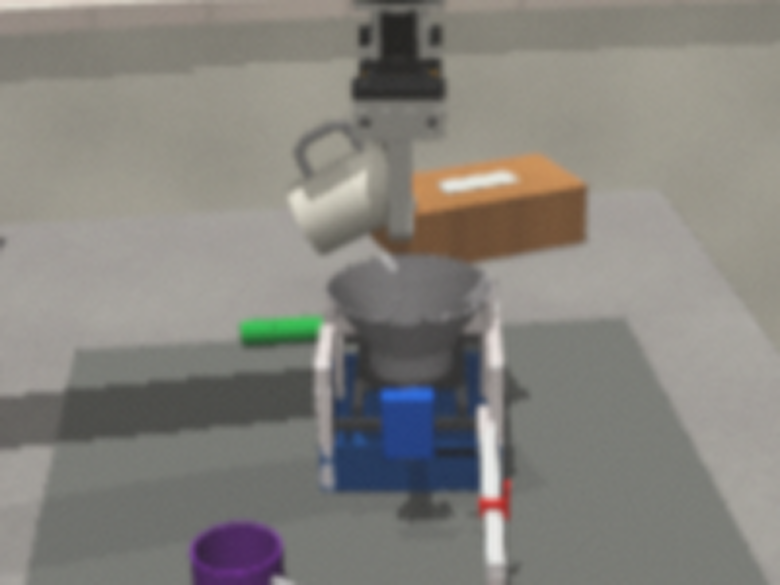

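View pics/m_w.png

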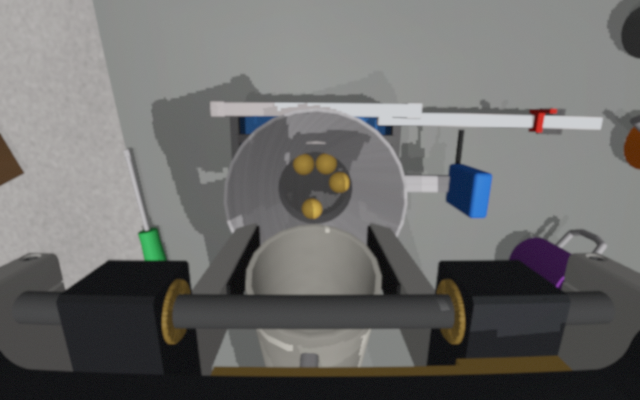

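Run:
```python
from h import *
im=cv2.imread("pics/m_w.png");cv2.imwrite("pics/m_w2.png",cv2.resize(im[200:380,200:430],None,fx=3.4,fy=3.4,interpolation=cv2.INTER_CUBIC))
```

```text
(no output)
```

View pics/m_w2.png

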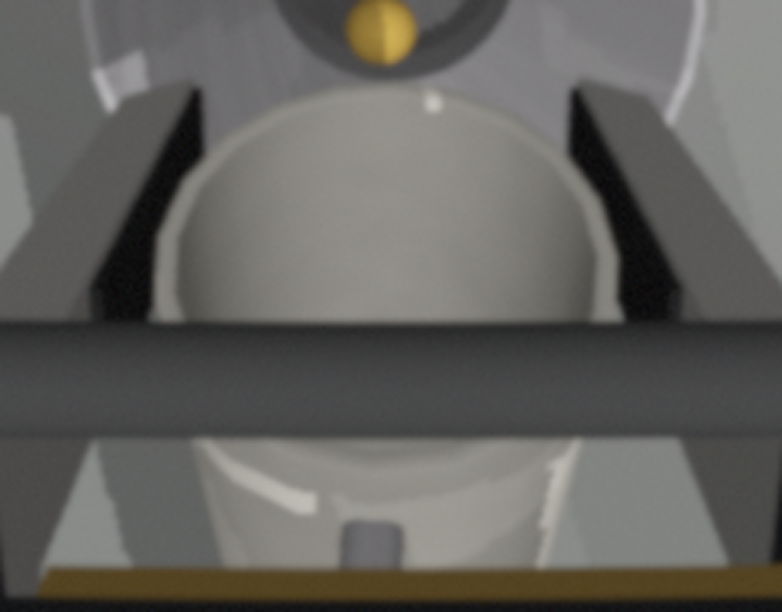

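```bash
cat > fit.py <<'E'
from h import *
from scipy.optimize import least_squares
def fit(obs,th0,x0=(-5,30)):
    s,t,R=pose();P,Rc,tc=cam("wrist");K=P["intrinsics"];A=np.linspace(0,2*np.pi,240)
    def pts(p):
        xc,zc,th=p;f=xc+32*np.cos(A)*np.cos(th);up=zc-32*np.cos(A)*np.sin(th);q=np.c_[f,0.5+32*np.sin(A),-up]
        c=(Rc@(t[:,None]+R@q.T)+tc[:,None]).T;a=c[:,:2]/c[:,2:];a=a*(1+P["k1"]*(a**2).sum(1,keepdims=True))
        return np.c_[K[0,0]*a[:,0]+K[0,2],K[1,1]*a[:,1]+K[1,2]]
    r=least_squares(lambda p:[np.hypot(*(pts(p)-o).T).min() for o in obs],[*x0,th0])
    print("lip centre tool x, height over TCP, tilt deg",r.x[:2].round(1),np.degrees(r.x[2]).round(1),"cost",r.cost.round(2))
E
python3 - <<'E'
from fit import *
o=np.array([[157,250],[615,250],[385,85],[190,180],[585,180],[200,445],[570,450],[380,470]])/3.4+200
for t in(0.6,1,1.4): fit(o,t)
E
```

```text
lip centre tool x, height over TCP, tilt deg [-1.1 47.3] 65.3 cost 62.79
lip centre tool x, height over TCP, tilt deg [-1.1 47.3] 65.3 cost 62.79
lip centre tool x, height over TCP, tilt deg [-1.1 47.3] 65.3 cost 62.79
```

Run:
```python
from fit import *
o=np.array([[157,250],[615,250],[385,85],[190,180],[585,180],[250,130],[520,125],[155,300],[617,300]])/3.4+200
for t in(0.6,1,1.4): fit(o,t)
o=np.array([[157,250],[615,250],[385,85],[190,180],[585,180],[250,130],[520,125],[250,445],[520,445],[385,463]])/3.4+200
fit(o,1)
```

```text
lip centre tool x, height over TCP, tilt deg [-3.1 41.1] 63.2 cost 2.48
lip centre tool x, height over TCP, tilt deg [-2.8 40.5] 64.7 cost 2.64
lip centre tool x, height over TCP, tilt deg [-2.8 40.5] 64.7 cost 2.64
lip centre tool x, height over TCP, tilt deg [-2.4 41.7] 65.0 cost 11.38
```

Emit:
apply_moves([
  [[0.8,0,0,0,0.3],[1.5,0,0.2,0,0.3],[1.6,0,1,0,0.3],[1.6,0,2,0,0.3],[1.6,0,3,0,0.3],[1.6,0,3.8,0,0.3],[1.3,0,3.8,0,0.3],[0.9,0,3.8,0,0.3],[0.5,0,3.5,0,0.3],[0.2,0,3.3,0,0.3],[0.2,0,3.3,0,0.3]],
])

```text
time_s: 13.95
ee_pos: [591.3, 208.7, 170.9]
ee_rot: [-0.001, 0.999, -0.053, -0.005]
force: [1.5, -0.3, 0.6]
finger_gap: 63.7
```

Run:
```python
from h import *
save("side","n_s.png",(220,100,420,250),3.9)
print(robot.observe()["force"],pose()[2][:,2])
```

```text
[ 2.52929811 -1.42431925  0.26087186] [-0.00881545  0.00279295 -0.99995724]
```

View pics/n_s.png

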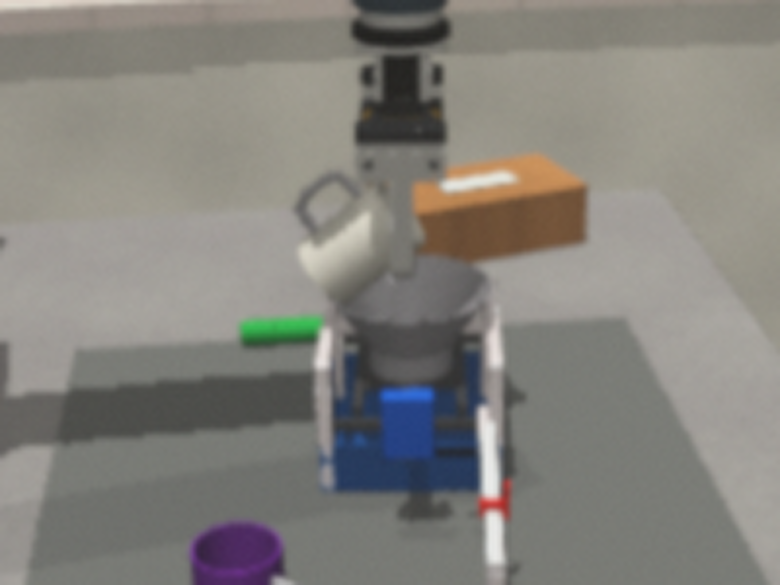

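Emit:
apply_moves([
  [[-0.4,0,-0.3,0,0.3],[-0.9,0,-0.7,0,0.3],[-1.4,0,-1.1,0,0.3],[-1.8,0,-1.4,0,0.3],[-2.1,0,-1.5,0,0.3],[-2.4,0,-1.5,0,0.3],[-2.4,0,-1.5,0,0.3]],
])

```text
time_s: 14.58
ee_pos: [567.9, 211.3, 186.6]
ee_rot: [-0.001, 0.999, -0.053, -0.004]
force: [1.8, -0.1, -0.7]
finger_gap: 63.6
```

Run:
```python
from h import *
save("side","o_s.png",(220,100,420,250),3.9)
print(robot.observe()["force"],pose()[2][:,2])
```

```text
[ 1.29890014 -0.42393676  0.72464355] [-0.00739188  0.00299263 -0.9999682 ]
```

View pics/o_s.png

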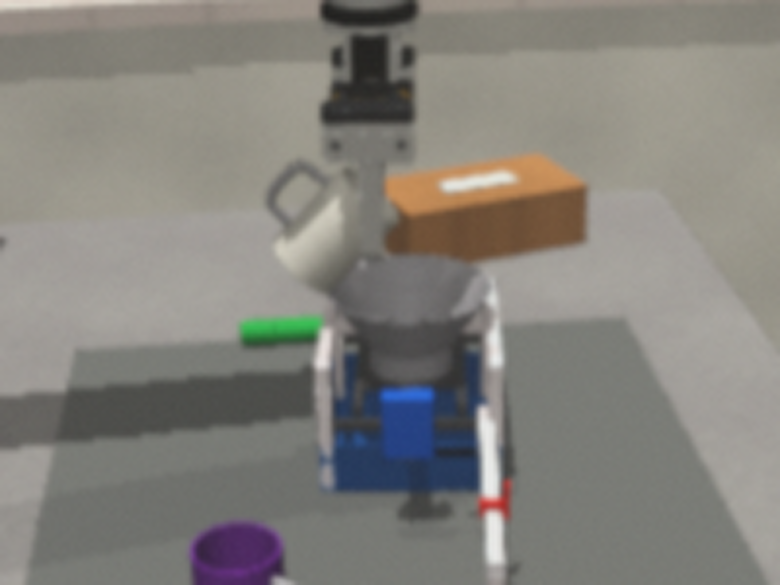

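Run:
```python
from h import *
save("wrist","p_w.png",(200,190,430,380),3.4)
```

```text
(no output)
```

View pics/p_w.png

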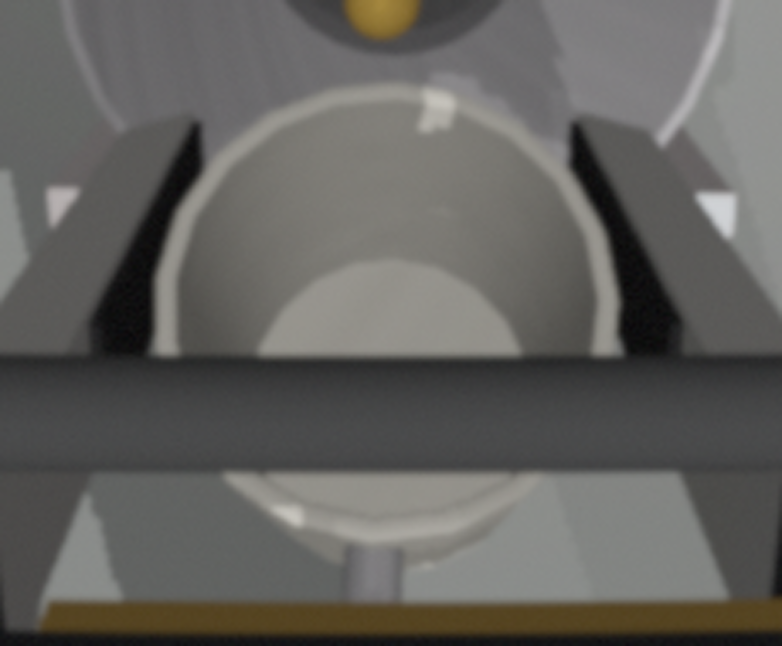

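Run:
```python
from fit import *
o=np.array([[157,300],[617,300],[385,85],[190,205],[587,205],[265,130],[510,130],[225,475],[545,475],[380,542],[300,522],[460,525]])/3.4+[200,190]
for t in(0.3,0.7,1.1): fit(o,t)
```

```text
lip centre tool x, height over TCP, tilt deg [-7.7 40.1] 16.1 cost 8.09
lip centre tool x, height over TCP, tilt deg [-4.9 39.5] 43.4 cost 6.27
lip centre tool x, height over TCP, tilt deg [-4.3 40.3] 45.7 cost 6.25
```

Emit:
apply_moves([
  [[1.2,0,-0.2,0,0.3],[2.4,0,-0.1,0,0.3],[2.9,0,0.7,0,0.3],[2.9,0,1.6,0,0.3],[2.3,0,1.6,0,0.3],[1.8,0,1.4,0,0.3],[1.4,0,1.1,0,0.3],[1.0,0,0.8,0,0.3],[0.7,0,0.6,0,0.3],[0.4,0,0.4,0,0.3],[0.4,0,0.4,0,0.3]],
])

```text
time_s: 15.6
ee_pos: [571.1, 211.1, 182.2]
ee_rot: [-0.001, 0.999, -0.053, -0.004]
force: [1.9, -0.6, 1.4]
finger_gap: 64.0
```

Run:
```python
from h import *
save("side","q_s.png",(220,100,420,250),3.9)
save("wrist","q_w.png",(200,190,430,380),3.4)
print(robot.observe()["force"],pose()[2][:,2])
```

```text
[ 1.28875384 -0.36469842  1.05394073] [-0.00887378  0.00322412 -0.99995543]
```

View pics/q_s.png

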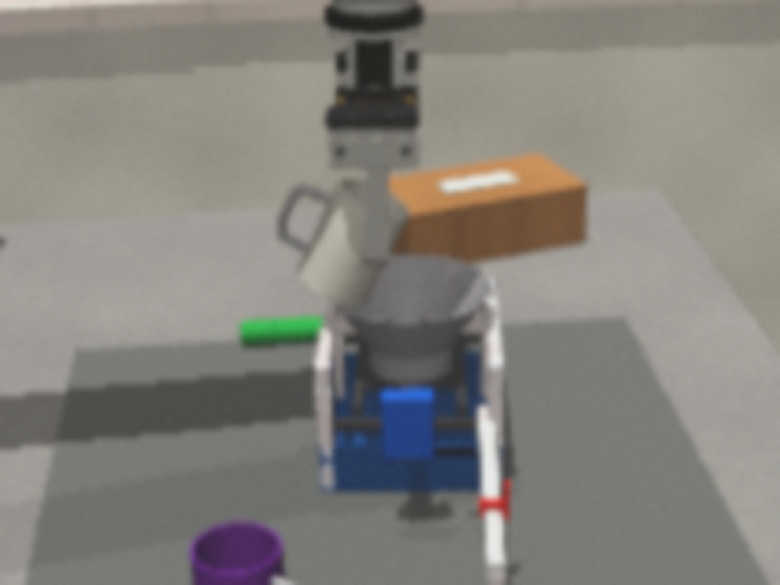

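View pics/q_w.png

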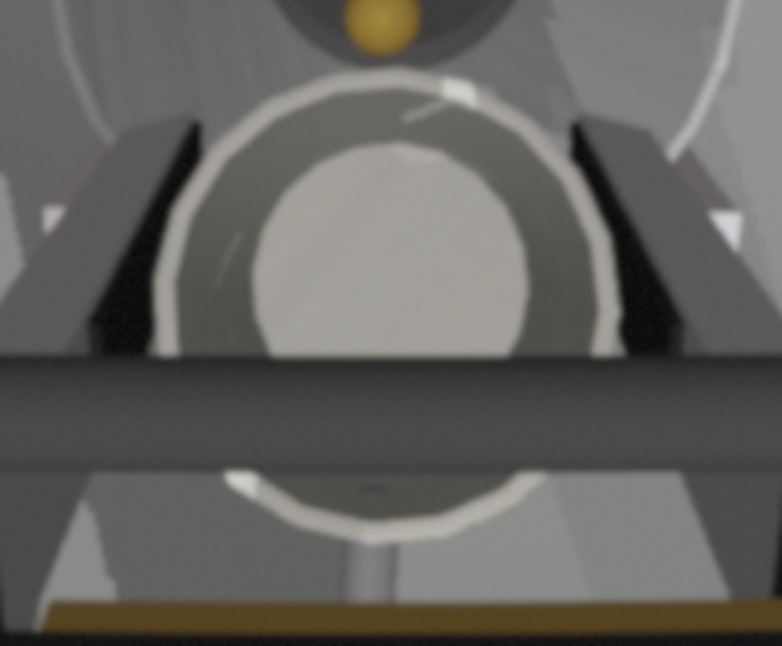

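Emit:
apply_moves([
  [[1.2,0,-0.1,0,0.3],[2.4,0,0,0,0.3],[2.6,0,0.6,0,0.3],[2.3,0,0.7,0,0.3],[1.9,0,0.6,0,0.3],[1.5,0,0.5,0,0.3],[1.1,0,0.4,0,0.3],[0.8,0,0.3,0,0.3],[0.5,0,0.2,0,0.3],[0.2,0,0.1,0,0.3],[0,0,0.1,0,0.3],[0,0,0.1,0,0.3]],
])

```text
time_s: 16.7
ee_pos: [572.0, 211.1, 182.0]
ee_rot: [-0.002, 0.999, -0.053, -0.003]
force: [2.3, -0.7, 0.5]
finger_gap: 63.9
```

Run:
```python
from h import *
save("side","r_s.png",(220,100,420,250),3.9)
save("wrist","r_w.png",(200,190,430,380),3.4)
print(robot.observe()["force"],pose()[2][:,2])
```

```text
[ 1.94511252 -0.79687177  1.64581199] [-0.00677531  0.00350703 -0.9999709 ]
```

View pics/r_s.png

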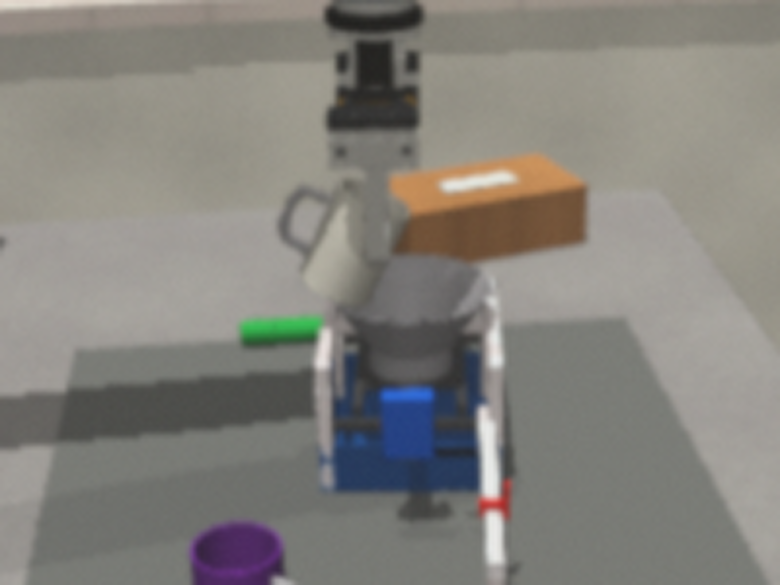

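View pics/r_w.png

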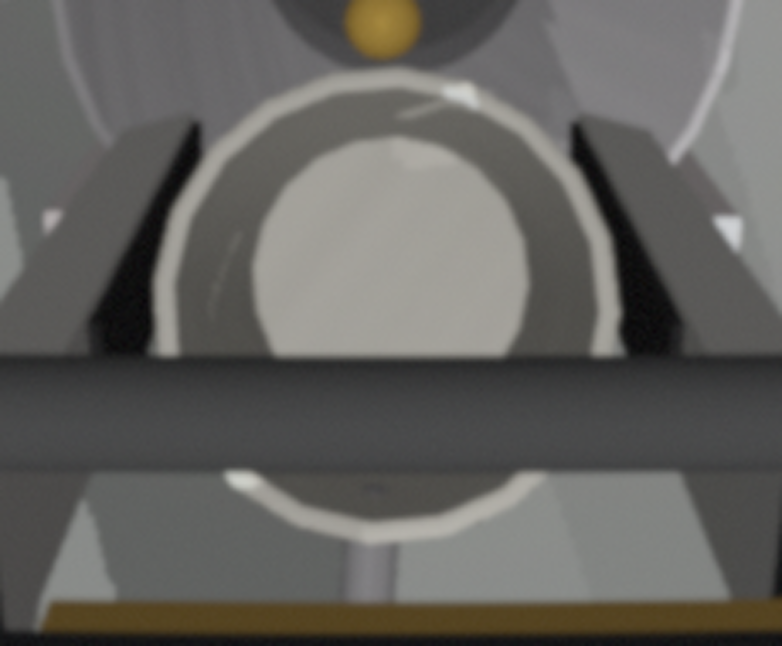

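Emit:
apply_moves([
  [[0.5,0,-1,0,0.3],[0.5,0,-2,0,0.3],[0,0,-3,0,0.3],[-1.5,0,-3,0,0.3],[-3,0,-3,0,0.3],[-4.5,0,-3,0,0.3],[-6,0,-3,0,0.3],[-7.5,0,-3,0,0.3],[-9,0,-3,0,0.3],[-10.5,0,-3,0,0.3],[-12,0,-3,0,0.3],[-12,0,-3,0,0.3]],
])

```text
time_s: 17.8
ee_pos: [450.9, 224.1, 213.3]
ee_rot: [-0.002, 0.999, -0.052, -0.004]
force: [0.5, 0.9, -1.9]
finger_gap: 63.9
```

Run:
```python
from h import *
print(robot.observe()["ee_pos"],robot.observe()["force"],pose()[2][:,2])
save("wrist","s_w.png")
save("side","s_s.png",(220,100,420,250),3.9)
to([450,224,62],-0.108)
```

```text
[450.94900991 224.14085048 213.3496152 ] [ 0.47037325  0.87373927 -1.92080137] [-0.00751302  0.00381864 -0.99996449]
psi -0.106 move cm [-0.23  0.06 15.16] turn 0.002
```

View pics/s_w.png

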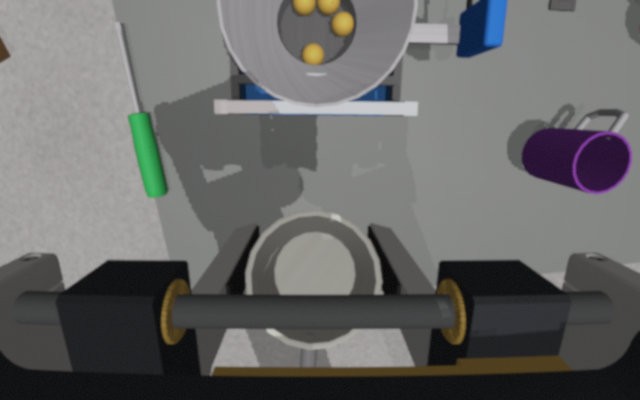

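View pics/s_s.png

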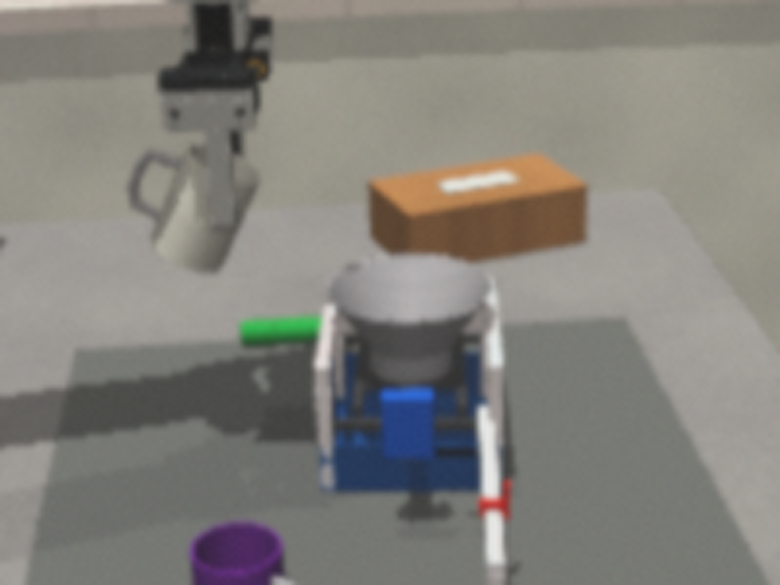

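Emit:
apply_moves([
  [[0,0,2,0,0.3],[0,0,4.5,0,0.3],[0,0,7,0,0.3],[0,0,9.5,0,0.3],[0,0,12,0,0.3],[0,0,14,0,0.3],[0,0,15.2,0,0.3],[0,0,15.5,0,0.3],[0,0,15.8,0,0.3],[0,0,16.1,0,0.3]],
])

```text
time_s: 18.73
ee_pos: [453.8, 224.7, 53.7]
ee_rot: [-0.002, 0.999, -0.053, -0.002]
force: [-0.8, -0.3, -2.1]
finger_gap: 64.1
```

Run:
```python
from h import *
print(robot.observe()["ee_pos"],robot.observe()["force"],pose()[2][:,2])
save("side","t_s.png",(180,120,380,270),3.9)
```

```text
[453.79920504 224.67730406  53.70088453] [-0.75856207 -0.25792811 -2.05964486] [-0.00285867  0.00435002 -0.99998645]
```

View pics/t_s.png

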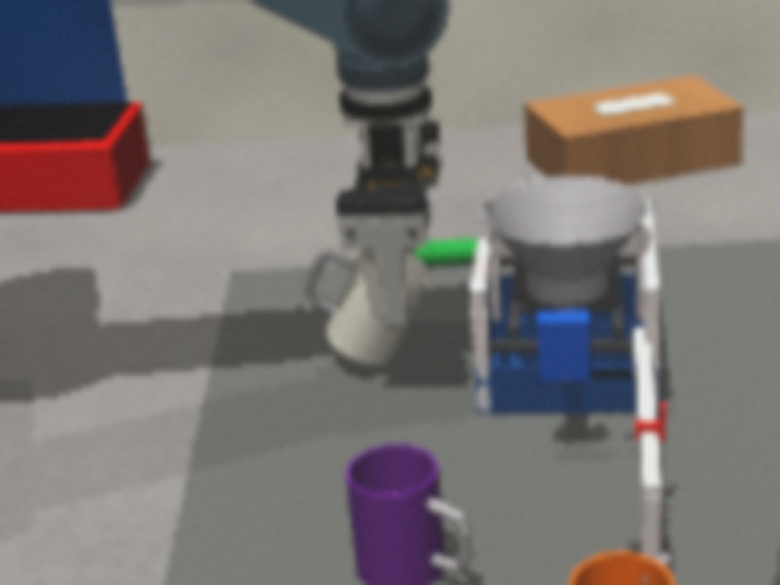

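Emit:
apply_moves([
  [[0,0,0.3,0,0.3],[-0.3,0,0.5,0,0.3],[-0.7,0,0.6,0,0.3],[-1.1,0,0.7,0,0.3],[-1.5,0,0.8,0,0.3],[-1.9,0,0.85,0,0.3],[-2.3,0,0.9,0,0.3],[-2.7,0,0.95,0,0.3],[-3.1,0,0.95,0,0.3],[-3.1,0,0.95,0,0.3]],
])

```text
time_s: 19.62
ee_pos: [422.8, 228.4, 44.7]
ee_rot: [-0.003, 0.999, -0.053, -0.001]
force: [1.5, 1.3, 4.5]
finger_gap: 64.3
```

Run:
```python
from h import *
print(robot.observe()["ee_pos"],robot.observe()["force"],pose()[2][:,2])
save("side","u_s.png",(180,120,380,270),3.9)
```

```text
[422.75121498 228.4447129   44.69811955] [1.49047966 1.2761328  4.50798453] [-0.00179731  0.0051808  -0.99998496]
```

View pics/u_s.png

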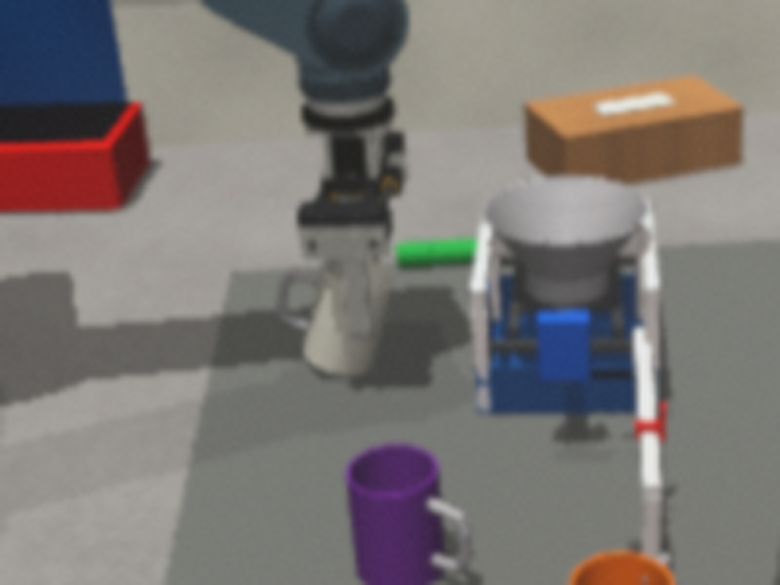

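Emit:
apply_moves([
  [[0,0,0.2,0,0.3],[-0.4,0,0.3,0,0.3],[-0.8,0,0.35,0,0.3],[-1.2,0,0.4,0,0.3],[-1.6,0,0.4,0,0.3],[-2,0,0.4,0,0.3],[-2.4,0,0.4,0,0.3],[-2.4,0,0.4,0,0.3]],
])

```text
time_s: 20.33
ee_pos: [398.9, 231.1, 41.0]
ee_rot: [-0.003, 0.999, -0.053, -0.001]
force: [1.7, 0.4, 6.1]
finger_gap: 63.4
```

Run:
```python
from h import *
print(robot.observe()["ee_pos"],robot.observe()["force"],pose()[2][:,2])
save("side","v_s.png",(180,120,380,270),3.9)
save("wrist","v_w.png")
```

```text
[398.87558946 231.06293453  41.02073769] [1.74459713 0.42789928 6.1019399 ] [-0.00148491  0.00516354 -0.99998557]
```

View pics/v_s.png

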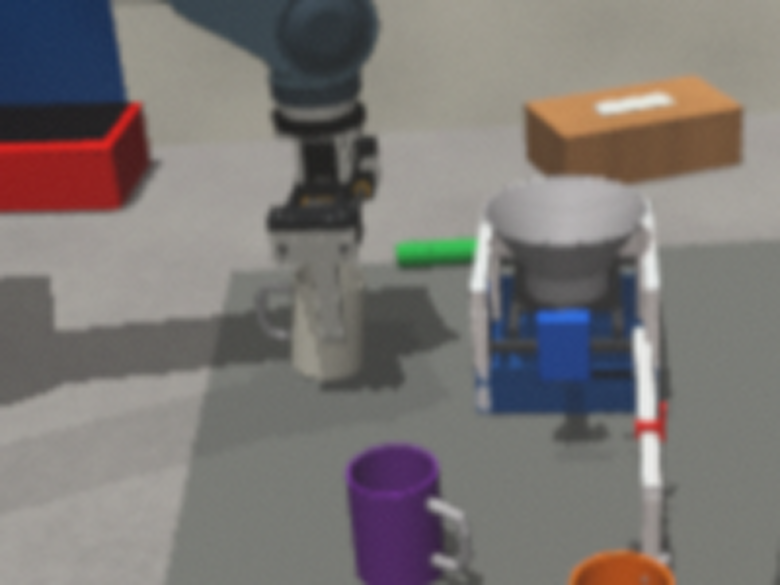

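View pics/v_w.png

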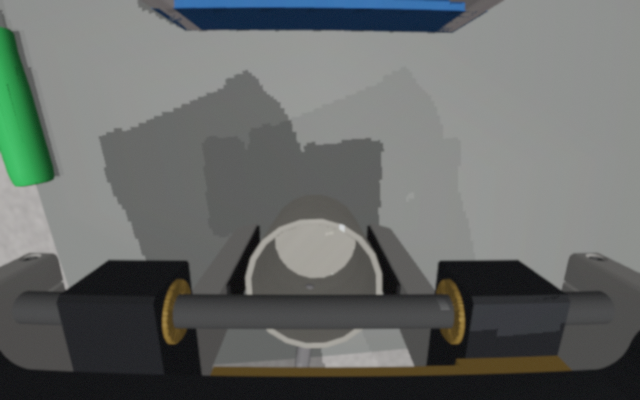

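Emit:
apply_moves([
  [[0,0,0.1,0,0.3],[0,0,0,0,0.75],[0,0,0,0,0.85],[0,0,0,0,0.85],[0,0,0,0,0.85],[0,0,0,0,0.85],[0,0,0,0,0.85]],
])

```text
time_s: 21.02
ee_pos: [398.5, 230.9, 40.6]
ee_rot: [-0.002, 0.999, -0.053, -0.002]
force: [0.1, -0.5, -0.1]
finger_gap: 79.8
```

Run:
```python
from h import *
print(robot.observe()["ee_pos"],robot.observe()["force"],robot.observe()["finger_gap"])
save("side","w_s.png",(180,120,380,270),3.9)
save("wrist","w_w.png")
```

```text
[398.46202138 230.93112566  40.62872146] [ 0.11801901 -0.45337398 -0.1048342 ] 79.8251668514885
```

View pics/w_s.png

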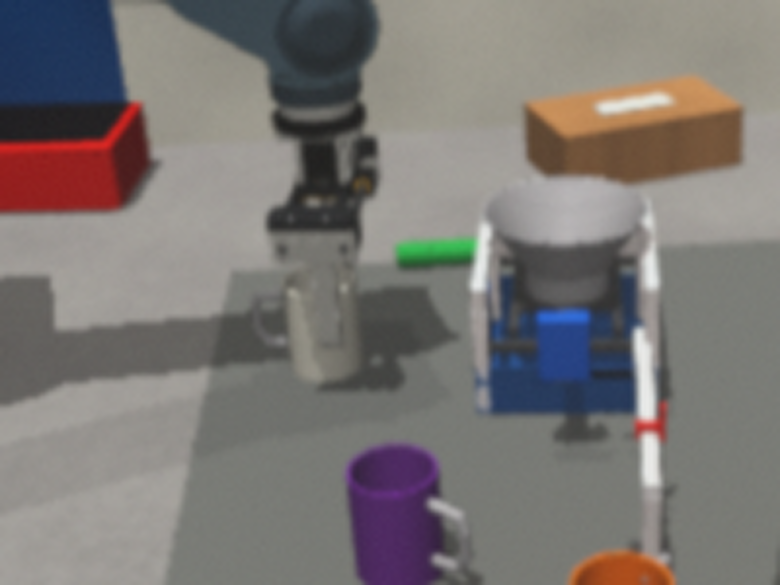

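View pics/w_w.png

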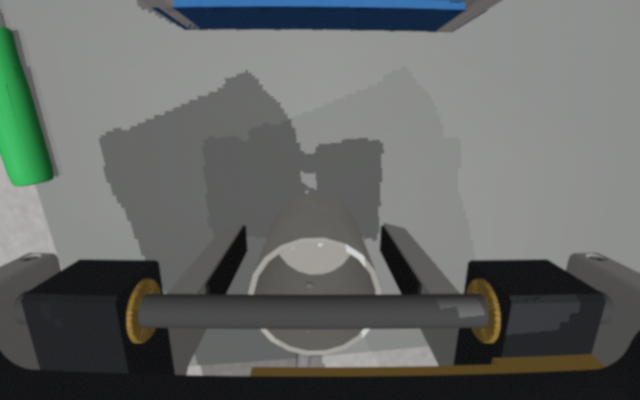

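Emit:
apply_moves([
  [[0,0,-0.5,0,0.88],[0,0,-1.5,0,0.88],[0,0,-3,0,0.88],[0,0,-5,0,0.88],[0,0,-8,0,0.88],[0,0,-11,0,0.88],[0,0,-14,0,0.88],[0,0,-16,0,0.88],[0,0,-16,0,0.88]],
])

```text
time_s: 21.87
ee_pos: [402.2, 231.1, 207.1]
ee_rot: [-0.004, 0.999, -0.053, 0.004]
force: [0.4, 0.4, -0.1]
finger_gap: 82.5
```

Run:
```python
from h import *
print(robot.observe()["ee_pos"],pose()[2][:,2])
save("side","x_s.png",(180,100,460,310),2.8)
save("wrist","x_w.png")
mk("side","mug_mid");mk("side","gate_grip");mk("wrist","gate_grip");mk("side","mark");mk("side","gate_pointer")
to([580.5,66.5,200],-0.108)
```

```text
[402.16086384 231.09284754 207.14993867] [ 0.00800646  0.00803086 -0.9999357 ]
side mug_mid [(0.94, [446.7, -66.0, 38.1]), (0.9, [582.2, -210.9, 42.4]), (0.75, [428.2, -359.3, 43.5]), (0.69, [388.9, 231.9, 43.5])]
side gate_grip [(0.8, [583.0, 67.8, 105.5]), (0.71, [721.3, -187.6, -1.1])]
wrist gate_grip []
side mark [(0.59, [629.2, -13.2, 66.6])]
side gate_pointer [(0.69, [624.3, 59.5, 72.7])]
psi -0.106 move cm [19.85 14.32 -0.24] turn 0.002
```

View pics/x_s.png

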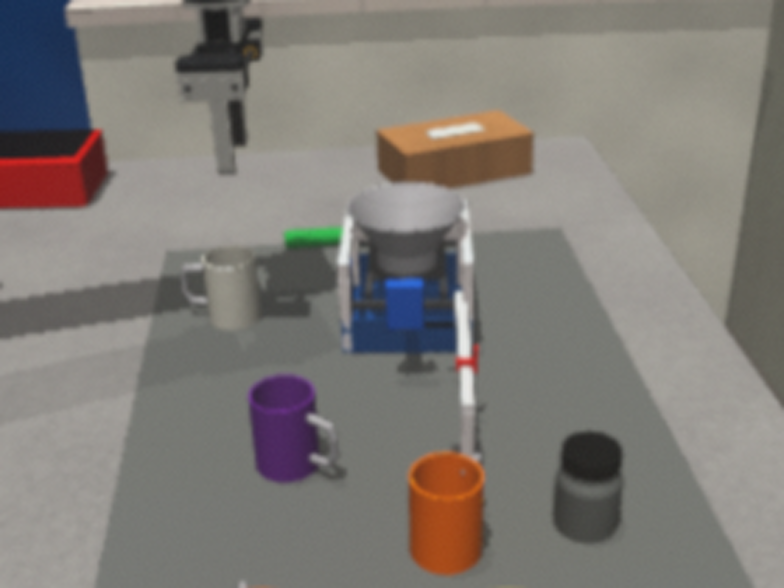

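View pics/x_w.png

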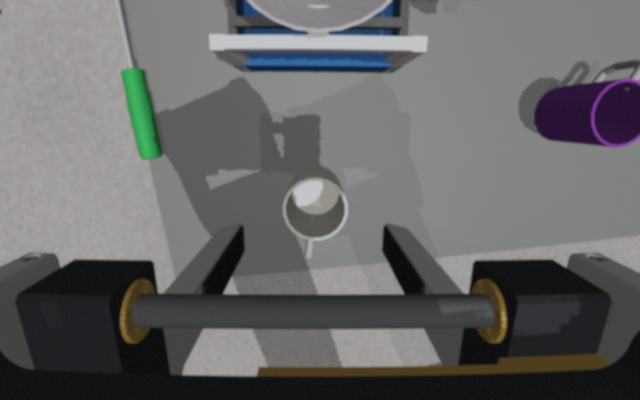

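Emit:
apply_moves([
  [[1.5,1,0,0,0.6],[4,2.9,0,0,0.5],[6.5,4.7,0,0,0.5],[9,6.5,0,0,0.5],[11.5,8.3,0,0,0.5],[14,10.1,0,0,0.5],[16.5,11.9,0,0,0.5],[18.5,13.4,0,0,0.5],[19.8,14.3,0,0,0.5],[19.8,14.3,0,0,0.5]],
])

```text
time_s: 23.05
ee_pos: [581.2, 64.7, 196.2]
ee_rot: [-0.002, 0.999, -0.054, -0.004]
force: [-0.6, -0.1, 0.8]
finger_gap: 47.2
```

Run:
```python
from h import *
print(robot.observe()["ee_pos"],pose()[2][:,2])
save("wrist","y_w.png")
mk("wrist","gate_grip");mk("wrist","gate_pointer");mk("wrist","mark")
print(proj("wrist",[580.5,66.5,124]),robot.observe()["finger_gap"])
to([580.5,66.5,86],-0.108)
```

```text
[581.20779049  64.69692695 196.18314183] [-0.00716057  0.00397666 -0.99996646]
wrist gate_grip [(0.73, [578.0, 64.8, 103.8])]
wrist gate_pointer [(0.72, [629.6, 61.6, 69.8])]
wrist mark [(0.68, [630.6, -14.3, 68.1])]
[314.09085996 202.22488906] 46.9444237786438
psi -0.105 move cm [ 0.24  0.13 11.09] turn 0.003
```

View pics/y_w.png

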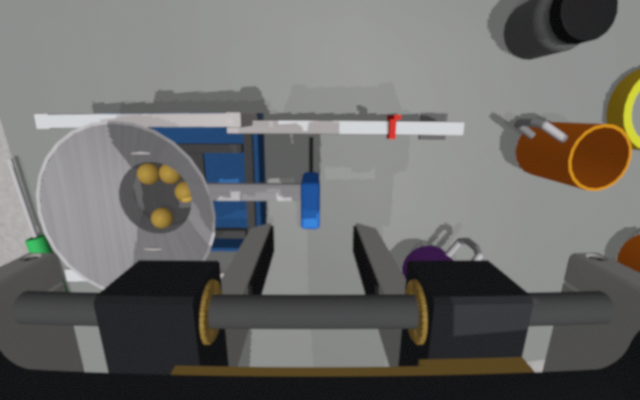

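Emit:
apply_moves([
  [[0.2,0.1,2,0,0.5],[0.2,0.1,4.5,0,0.5],[0.2,0.1,6.5,0,0.5],[0.2,0.1,8.5,0,0.5],[0.2,0.1,10,0,0.5],[0.2,0.1,10.9,0,0.5],[0.2,0.1,10.9,0,0.4],[0.2,0.1,10.9,0,0.3],[0.2,0.1,10.9,0,0.1],[0.2,0.1,10.9,0,0],[0.2,0.1,10.9,0,0],[0.2,0.1,10.9,0,0]],
])

```text
time_s: 24.25
ee_pos: [581.0, 67.3, 89.1]
ee_rot: [-0.003, 0.999, -0.053, -0.003]
force: [-0.6, 3.8, 2.1]
finger_gap: 15.7
```

Run:
```python
from h import *
s=robot.observe();print(s["ee_pos"],s["force"],s["finger_gap"],pose()[2][:,2])
save("wrist","z_w.png")
save("top","z_t.png",(190,120,390,270),3.9)
mk("wrist","gate_grip");mk("wrist","gate_pointer");mk("wrist","mark");mk("top","mark");mk("top","gate_pointer")
```

```text
[581.00824403  67.26421304  89.07610087] [-0.59365051  3.79051937  2.08057047] 15.712647510387209 [-0.00483656  0.00529441 -0.99997429]
wrist gate_grip [(0.63, [580.4, 66.5, 104.5])]
wrist gate_pointer [(0.75, [629.8, 59.6, 71.0])]
wrist mark [(0.62, [629.7, -15.9, 65.4])]
top mark []
top gate_pointer []
```

View pics/z_w.png

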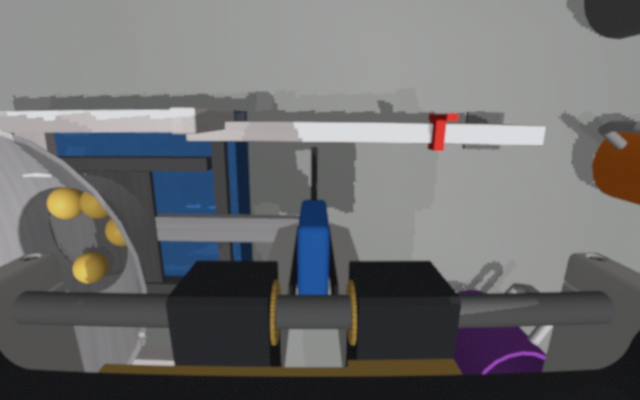

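View pics/z_t.png

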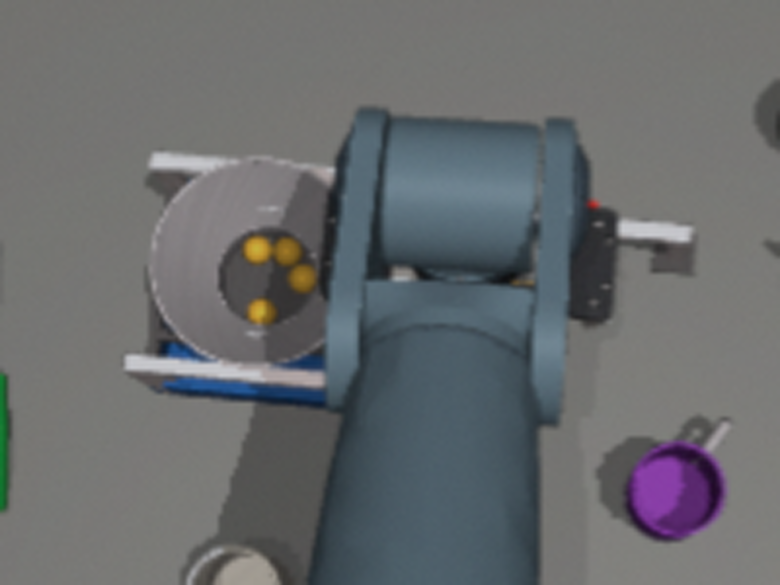

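Emit:
apply_moves([
  [[0,0.5,0,0,0],[0,1.2,0,0,0],[0,2,0,0,0],[0,2.8,0,0,0],[0,3.6,0,0,0],[0,4.4,0,0,0],[0,5.2,0,0,0],[0,6,0,0,0],[0,6.7,0,0,0],[0,7.2,0,0,0],[0,7.5,0,0,0],[0,7.5,0,0,0]],
])

```text
time_s: 25.6
ee_pos: [572.5, -6.4, 89.1]
ee_rot: [-0.004, 0.999, -0.053, -0.004]
force: [-3.2, 7.8, 5.8]
finger_gap: 15.9
```

Run:
```python
from h import *
s=robot.observe();print(s["ee_pos"],s["force"],s["finger_gap"],pose()[2][:,2])
save("wrist","A_w.png")
save("side","A_s.png",(260,150,460,300),3.9)
for c in("wrist","side"):
  for l in ("gate_grip","gate_pointer","mark"): mk(c,l)
```

```text
[572.53228923  -6.42534515  89.07239171] [-3.20769527  7.8167016   5.76643504] 15.930281170706971 [-0.00664497  0.00754399 -0.99994947]
wrist gate_grip [(0.69, [573.4, -8.9, 105.2])]
wrist gate_pointer [(0.8, [621.7, -12.4, 69.8])]
wrist mark [(0.69, [631.8, -18.6, 68.1])]
side gate_grip [(0.8, [574.1, -6.3, 104.6])]
side gate_pointer [(0.7, [619.1, -12.2, 70.8])]
side mark [(0.65, [598.2, 203.1, 144.1]), (0.45, [633.3, -13.6, 66.1])]
```

View pics/A_w.png

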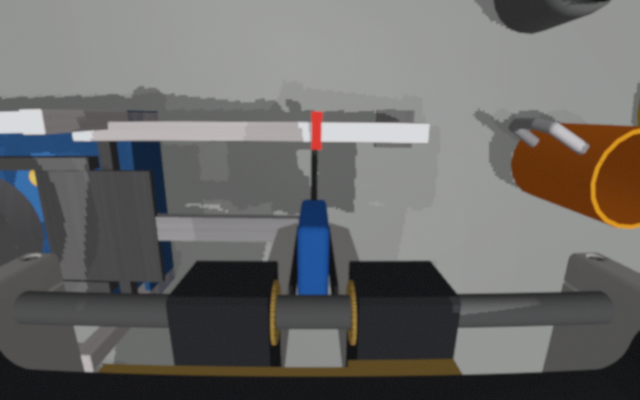

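View pics/A_s.png

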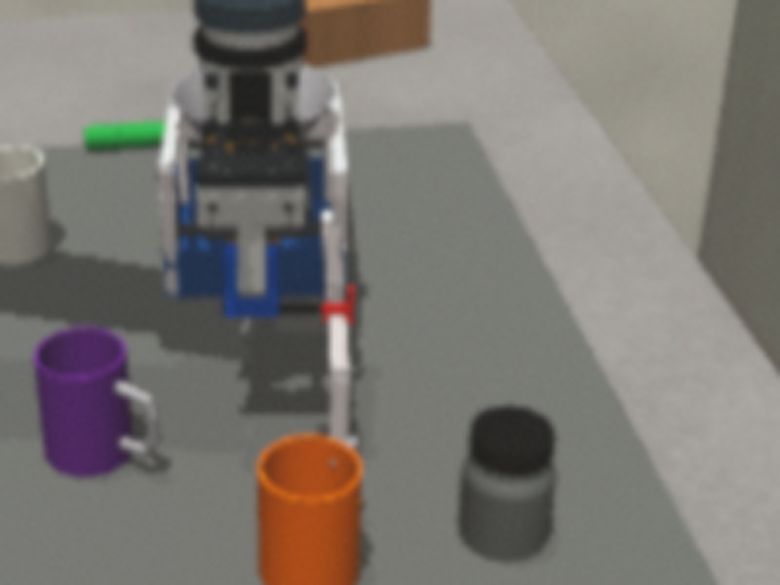

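Run:
```python
from h import *
im=cv2.imread("pics/A_w.png");cv2.imwrite("pics/A_w2.png",cv2.resize(im[100:220,270:370],None,fx=5,fy=5,interpolation=cv2.INTER_CUBIC))
a=im[105:150].astype(int);red=(a[...,2]>150)&(a[...,1]<80);v,u=np.nonzero(red);
for r in range(0,45,5): k=u[v==r]; print(105+r,k.min() if len(k) else None,k.max() if len(k) else None)
b=im[150:200,300:330].sum(2)
for r in range(0,50,8): print(150+r,300+np.nonzero(b[r]<150)[0])
F=np.array([0.108,0.994])
for uv,z in [((316.7,148),68),((317,115),90),((317,130),74),((314,155),71),((314,170),71)]:
    X=ray("wrist",uv,z);print(uv,z,X.round(1),(X[:2]@F).round(1))
```

```text
105 None None
110 None None
115 312 321
120 312 320
125 313 319
130 313 319
135 313 319
140 313 319
145 312 320
150 []
158 [313 314 315 316]
166 [312 313 314 315 316]
174 [313 314 315]
182 [312 313 314 315]
190 [312 313 314 315]
198 [312 313 314 315 316]
(316.7, 148) 68 [622.6 -13.7  68. ] 53.6
(317, 115) 90 [642.4 -15.8  90. ] 53.7
(317, 130) 74 [633.8 -15.   74. ] 53.5
(314, 155) 71 [618.8 -11.6  71. ] 55.3
(314, 170) 71 [609.6 -10.7  71. ] 55.2
```

View pics/A_w2.png

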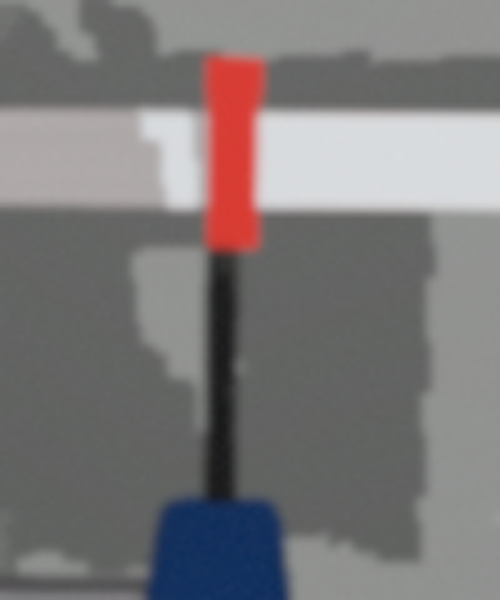

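Emit:
apply_moves([
  [[0,0.25,0,0,0],[0,0.25,0,0,0],[0,0.25,0,0,0],[0,0.25,0,0,0],[0,0.25,0,0,0],[0,0.25,0,0,0],[0,0.25,0,0,0],[0,0.25,0,0,0],[0,0.25,0,0,0],[0,0.25,0,0,0]],
])

```text
time_s: 26.83
ee_pos: [572.4, -7.1, 89.1]
ee_rot: [-0.005, 0.999, -0.052, -0.003]
force: [1.2, 8.2, 2.8]
finger_gap: 15.9
```

Run:
```python
from h import *
s=robot.observe();print(s["ee_pos"],s["force"],s["finger_gap"])
save("wrist","B_w.png",(270,100,370,220),5)
save("top","B_t.png",(190,120,390,270),3.9)
save("side","B_s.png",(220,130,420,280),3.9)
for i in range(4):mk("top",f"ball{i}_center")
for i in range(2):mk("side",f"ball{i}_center")
mk("side","mug_mid")
```

```text
[572.39256748  -7.13467899  89.08050316] [1.22739738 8.22249324 2.80119557] 15.943585666489874
top ball0_center [(0.56, [619.9, 219.5, 18.2])]
top ball1_center [(0.52, [611.6, 201.2, 13.8])]
top ball2_center []
top ball3_center [(0.54, [588.3, 196.9, 12.3]), (0.28, [595.8, 203.6, 2.0])]
side ball0_center []
side ball1_center []
side mug_mid [(0.83, [446.6, -68.1, 38.7]), (0.68, [428.1, -356.9, 39.5]), (0.59, [582.4, -212.2, 43.2]), (0.56, [387.1, 234.5, 42.0])]
```

View pics/B_w.png

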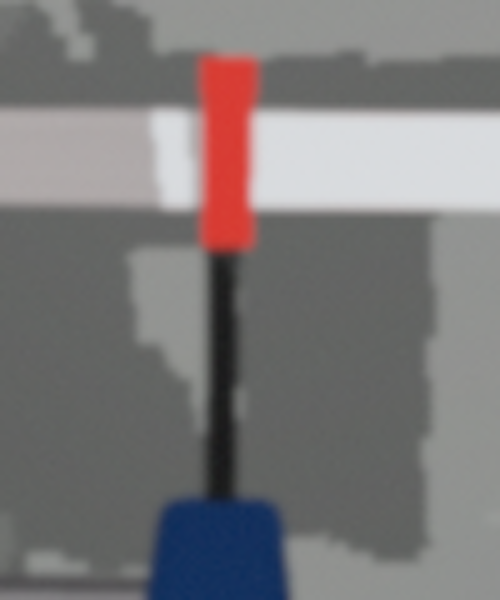

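View pics/B_t.png

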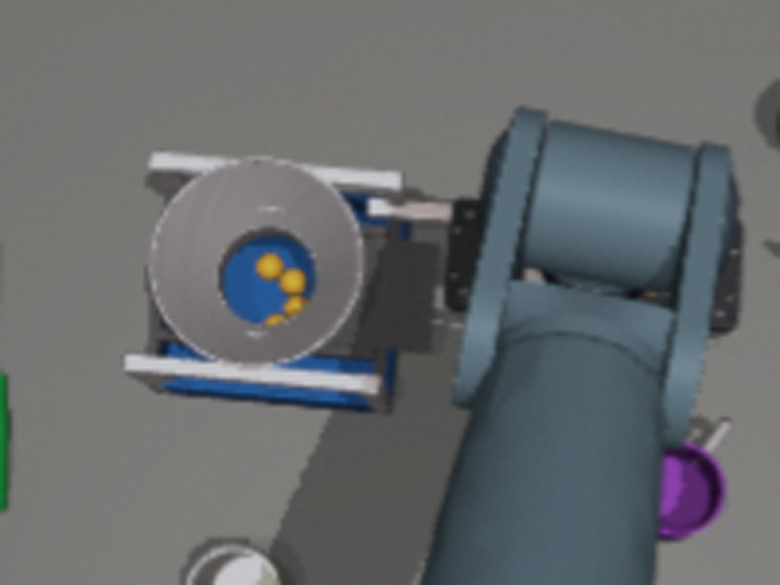

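View pics/B_s.png

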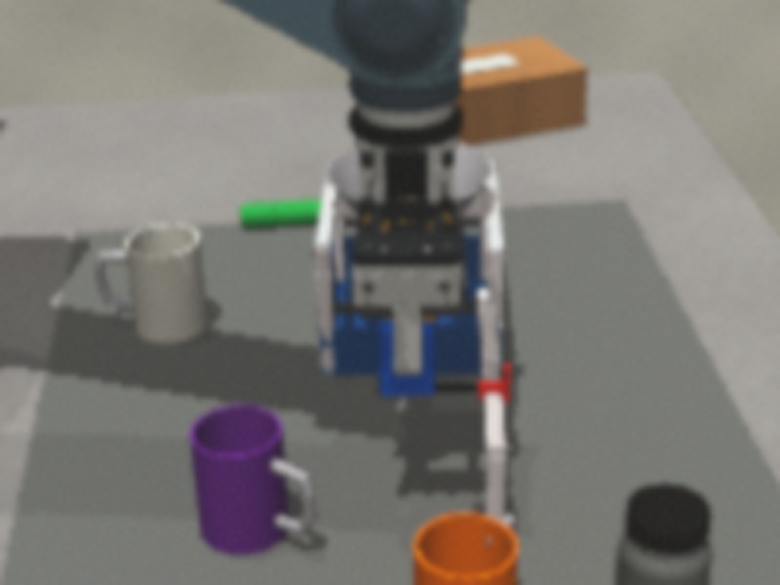

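Run:
```python
from h import *
print(robot.hand_in())
s=robot.observe();print(s["time_s"],s["ee_pos"],s["force"],s["finger_gap"])
```

```text
the job is handed in; nothing more can be done
None
the job is handed in; nothing more can be done
```

I tipped all four knobs into the hopper with the gate shut. Then I stood the empty mug upright on the bench and let go of it. After that I pulled the gate out to the red marker and handed the job in while still holding the grip. The hand-in gave no verdict, and no state could be read after it.

- **How the mug was tipped:** the moves cannot tilt the tool, so I turned the mug between the fingers by pushing it against the hopper's rim. It slid in the grip while doing so, until I was holding it only near its lip. Bringing it upright took several pushes on the rim and a drag along the bench.
- **Gate:** the last wrist picture shows the pointer about 1 mm or less from the marker. The fingers were closed on the grip at 15.9 mm, with about 8 N of force at the wrist.
- **Knobs:** the top picture shows all four in the tray under the open throat. The networks reported only three of them with fair confidence, one at 18 mm height. That is higher than a ball on the floor would be, but still inside the limit.
- **Mug:** it looks upright and clear of the gripper in the side picture, at about (387, 234) mm, with its mid-height measured at 42 mm.
- **Jar, tape and screwdriver:** I never went near them and they looked unmoved, but I did not measure their positions.
- **Time:** the clock stood at 26.8 s after the last move, against the 72 s limit.

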